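# Line up specimen carriers and arm the scan laser

### The job

Get the laser scan bed ready: take the timer off the bed and lay it flat on the worktop (the thin mouse mat there will do), and slide every specimen carrier along the bed, away from you and without lifting it, until its leading edge lies right on the scribed line and square to it. Only then lift the hinged guard of the switch box, flip the toggle under it all the way over to the hinge side, and close the guard fully again. When you finish, all carriers must still be on the line, and the bottle, beaker, vial and marker must not have been disturbed.

Things in the scene. Friction and masses are not known exactly. Their poses are not given: they have to be found in the camera images.
- bed: Scan bed: dark steel plate 280 (x) x 296 (y) x 10 mm, fixed on the worktop; origin at the middle of its underside, top at z = 0.010. Bare: no stop or guide on it.
- line (a point): Middle of the scribed line, on the bed's top face: a bright straight line, 1.6 mm wide, across the whole bed. x points level across the line in the direction in which the carriers are pushed (roughly away from the robot), y along the line, z up. The bed reaches from x = -0.19 to x = +0.09 and y = -0.148 to 0.148 in this frame.
- carrier_a_edge (a point): Middle of a specimen carrier's leading face, half-way up: flat aluminium plate with a pale window and amber disc, 70 (x) x 56 (y) x 14 mm, 160 g, loose on the bed before the line. x points out of the leading face towards the line, z up; carrier centre at x = -0.035, rear face at -0.070. Two or three alike are present, about 90 mm apart; an absent one has no reading.
- carrier_b_edge (a point): Middle of a specimen carrier's leading face, half-way up: flat aluminium plate with a pale window and amber disc, 70 (x) x 56 (y) x 14 mm, 160 g, loose on the bed before the line. x points out of the leading face towards the line, z up; carrier centre at x = -0.035, rear face at -0.070. Two or three alike are present, about 90 mm apart; an absent one has no reading.
- carrier_c_edge (a point): Middle of a specimen carrier's leading face, half-way up: flat aluminium plate with a pale window and amber disc, 70 (x) x 56 (y) x 14 mm, 160 g, loose on the bed before the line. x points out of the leading face towards the line, z up; carrier centre at x = -0.035, rear face at -0.070. Two or three alike are present, about 90 mm apart; an absent one has no reading.
- carrier_a: The same carrier as a whole, origin at the middle of its underside, axes as for its leading-edge point; absent if that is.
- carrier_b: The same carrier as a whole, origin at the middle of its underside, axes as for its leading-edge point; absent if that is.
- carrier_c: The same carrier as a whole, origin at the middle of its underside, axes as for its leading-edge point; absent if that is.
- timer_center (a point): Centre, half-way up, of a flat white lab timer, 62 (its x) x 66 (its y) x 16 mm (18 with its keys), 60 g, lying on its back on the bed, over or just beyond the line. z up when flat; 8 mm above its underside. Free room for it: the 2 mm mouse mat at the right near corner of the bed, world x 0.30 to 0.46, y -0.12 to 0.04 (the printer stands right of and behind it).
- timer: The same timer as a whole, origin at the middle of its underside.
- guard (a joint): Hinge of the guard on the switch box, rad: 0 = closed down over the toggle, grows as the guard swings up and back, to 1.9 = fully open. The hinge is stiff enough (0.06 N m) for the guard to stay where it is left.
- toggle (a joint): Toggle lever under the guard, rad: 0 = off (leaning 0.45 rad towards the front of the box), 0.9 = fully on (leaning 0.45 rad towards the guard's hinge). It pivots about an axis parallel to that hinge and stays where it is left; about 1 N at its tip moves it.
- switch_box: Grey switch box, fixed, 120 (x) x 66 (y) x 36 mm, origin at the middle of its underside, x from front to hinge end. The guard on it is a grey channel 82 x 54 x 38 mm, open below, with cheeks and a front wall, that covers the toggle.
- guard_tab (a point): Grip point on the guard's front tab: tongue 16 mm wide (y), 6 mm thick, sticking out in front; this point is 16 mm from its free end and 24 mm before the guard's front wall, 77 mm above the worktop when closed. x points along the tab to the guard, y parallel to the hinge; turns with the guard. Pinched along y, the tab can pivot between the fingers as the guard swings.
- guard_hinge (a point): Middle of the guard's hinge axis, at the far end of the switch box, 42 mm above the worktop. Fixed axes: x level, from the box's front to the hinge; y along the hinge; z up. With the guard at angle q the grip point lies at x = -0.108 cos q + 0.035 sin q, z = 0.108 sin q + 0.035 cos q here; the toggle's pivot at x = -0.050, z = -0.006.
- toggle_tip (a point): Near the end of the steel bat toggle, 30 mm from its pivot; the lever is 32 mm long and 11 mm thick near the end. It moves with the toggle.
- bottle_a: Bottle with a blue cap, 70 mm across, 126 mm high, standing behind the bed; origin under its centre. Leave alone.
- beaker: Beaker, 62 mm across, 81 mm high, behind the bed; origin under its centre. Leave alone.
- vial: Small capped vial, 27 mm across, 60 mm high, standing behind the bed; origin under its centre. Leave alone.
- marker: Marker pen, 138 mm long, lying near the front edge on the left; origin under its centre. Leave alone.

How it is judged:
On the way, in this order (a step that is already met when the one before it is completed fails the run):
1. the timer lies flat on the worktop and every carrier lies with its leading edge on the line (height (world z) of timer_center between 0 and 0.013 m and angle between timer_center's own z axis and vertical below 0.1 rad and linear speed of each of timer, carrier_a, carrier_b, carrier_c below 0.01 m/s and x of carrier_a_edge in the frame of line between -0.004 and 0.004 m and angle between the x axis of each of carrier_a, carrier_b, carrier_c and the x axis of line, either way round below 0.07 rad and angle between each of carrier_a, carrier_b, carrier_c's own z axis and vertical below 0.05 rad and height (world z) of each of carrier_a_edge, carrier_b_edge, carrier_c_edge above 0.012 m and x of carrier_b_edge in the frame of line between -0.004 and 0.004 m and x of carrier_c_edge in the frame of line between -0.004 and 0.004 m), for 0.2 s.
2. the guard is lifted (value of joint guard above 1 rad), for 0.1 s.
3. the toggle is flipped fully on while the guard is up (value of joint toggle above 0.75 rad and value of joint guard above 0.8 rad), for 0.1 s.
4. the guard is closed again (value of joint guard below 0.1 rad), for 0.2 s.
At the end, for the whole second after the job is handed in: Every carrier present lies flat on the bed at rest, its leading edge within 4 mm of the middle of the scribed line and square to it within 0.07 rad; the timer lies flat and at rest on the worktop, off the bed; the toggle is on (above 0.75 rad) and the guard is closed (below 0.1 rad) (all of step 1 and value of joint guard below 0.1 rad and value of joint toggle above 0.75 rad); the robot touches nothing.
It fails at once if a carrier is lifted more than 15 mm off the bed (height (world z) of any of carrier_a, carrier_b, carrier_c above 0.025 m).
It fails at once if a bystander (bottle, beaker, vial, marker) is moved by more than 30 mm (distance of any of bottle_a, beaker, vial, marker from where it was at the start of the episode above 0.03 m).
Of carrier_a, carrier_b, carrier_c only 2 to 3 are there at a start; the rules pass over those that are not, and their reading is None.
At some moment in a run one of carrier_a, carrier_b, carrier_c may be knocked a few centimetres aside while the robot is not near it.
Once in a run the grip may slacken for a moment while it holds something.
It also fails if it takes over 210 s, if anything falls off the work surface, if the arm or the gripper's body presses on something with over 40 N, if the wrist force passes 120 N, or if a joint passes its speed limit or range.

### The arm

A 6-joint arm with a two-finger parallel gripper is mounted at the origin on a cart in front of the work surface, level with it; the furniture and walls round the work are solid. World frame = base frame: x ahead of the robot, y to its left, z up, the work surface at z = 0. Lengths are in m, angles in rad, forces in N, time in s.
With the tool pointing down it reaches from about 0.3 to 0.775 m from the base axis. Payload 14.6 kg.
Tool frame: the origin (TCP) lies at the very end of the fingers, on their centre line; the grasp point (between the pads) lies 19 mm behind it; x points along the fingers, z is the direction in which the jaws open and shut, and the axes are right-handed (so a half turn about x gives the same grasp; the last joint's range is limited). The gripper opens to 94 mm and grips with 3 to 60 N. Pads are 16 mm wide; open, the fingers measure 119 mm over their backs; the gripper's body (75 mm by 177 mm) begins 78 mm behind the grasp point.
Start: joints at [-1.408, 0.3, 1.521, -0, 1.321, -0.067], TCP at [0.125, -0.536, 0.205] pointing down, gripper open.
Joint ranges: [-3.03, 3.03], [-0.79, 2.21], [0.23, 2.52], [-1.04, 4.18], [0, 3.07], [-2.55, 2.55]. Speed limits (rad/s): [2.22, 2.22, 2.57, 3.14, 3.14, 3.14].

### API

Orientations are given as [roll, pitch, yaw] about the fixed x, y, z axes, in that order (R = Rz(yaw) Ry(pitch) Rx(roll)).
In Python, from station import ctrl gives the robot as it stands. The module is installed in compiled form; this text tells all that it offers.
- The arm moves only by the tool servo_tool, never from a script. Its argument "motion" is one flat list of numbers, 4 for each row, row after row: the shift along the tool's x, y, z in mm, then the turn about the tool's x in degrees. In form: [dx, dy, dz, roll, dx, dy, dz, roll, ...]. A call has 1 to 20 rows; each row is the pose to reach, as a shift and turn from the pose commanded when the call began, along the tool's axes at that moment; what a row does not reach only later rows make up. A row lasts 1/8 s, in which the tool goes at most 62.5 mm and 10.7 degrees, less where a joint would pass 70% of its speed; a pose out of reach is approached as far as the arm can. A call with a gripper value outside its range is refused whole. "gripper" is the opening, from 0 (shut) to 1 (fully open), set as the call begins (left out, the last holds). The fingers move at their own pace and stop on an object; "force" is the grip in N (left out, the last holds). Time passes only in rows, so rows that repeat a pose let the fingers close. It gives the time, the measured TCP pose, the force and the opening at its end, in the units of the state.
- ctrl.get_obs(): the state, without advancing time (a new reading comes with each control period).
- ctrl.camera(name): name is "scene" or "top" or "wrist"; returns a dict with "color" (400x640x3 uint8, red, green, blue), "z_map" (400x640 float32, m along the optical axis (not along the pixel's ray), 0 where there is no reading), "fx", "fy", "cx", "cy" (pixels), "dist_coeffs" ([k1, k2, p1, p2, k3] as OpenCV has them; the pictures are not rectified), "rvec" (rotation vector, rad) and "tvec" (3), from world to camera coordinates, as OpenCV has them. Camera axes: x right, y down, z forward; pixel columns grow to the right and rows downward; lengths in m; the calibration is good to about 2 mm. A picture is of the moment at which its call begins.
- ctrl.hand_in(): hands the job in, once; it reports no verdict.
The state is a dict: "time_s": time; "qpos": joint angles; "joint_vel": joint speeds; "tau": joint torques, N m; "ee_pos": TCP position; "eef_rot": TCP orientation; "force": force on the tool from outside, world axes, zero at the start; "moment": the same for the moment, N m; "grip_width": finger opening in m.
Only numpy, scipy, OpenCV 4.12 (cv2) and the standard library are available. Lean on these libraries where they do the work, as an engineer would, in place of code of your own. Each camera call takes 0.05 s, during which the arm holds its last target.

## Working session

There is one attempt and no reset: what is moved stays moved. The work goes in short steps, Python scripts to look and compute and a tool call to move; the robot and the scene stay as the last step left them, time stands still between calls to the robot, and variables do not carry over. Pictures are saved under pics/ and viewed, and the job is handed in when it is done.

Besides the shell and the picture viewer there is one more tool, called after ">>>" as name(argument=value, ...) on one line, values as JSON. servo_tool: Moves the arm, as the interface text tells. Its arguments: {"type":"object","properties":{"motion":{"type":"array","items":{"type":"number"}},"gripper":{"type":"number"},"force":{"type":"number"}},"required":["motion"]}

```bash
mkdir -p pics
cat > h.py <<'E'
import numpy as np, cv2
from station import ctrl
from scipy.spatial.transform import Rotation as Rn
def cam(n): 
    c=ctrl.camera(n); c['K']=np.array([[c['fx'],0,c['cx']],[0,c['fy'],c['cy']],[0,0,1.]]); c['d']=np.array(c['dist_coeffs'],float)
    c['R']=cv2.Rodrigues(np.array(c['rvec'],float))[0]; c['t']=np.array(c['tvec'],float).reshape(3); return c
def save(c,f): cv2.imwrite('pics/'+f,c['color'][:,:,::-1])
def ray(c,px):
    u=cv2.undistortPoints(np.array(px,float).reshape(-1,1,2),c['K'],c['d']).reshape(-1,2)
    d=np.c_[u,np.ones(len(u))]@c['R']; o=-c['R'].T@c['t']; return o,d
def plane(c,px,z):
    o,d=ray(c,px); return o+d*((z-o[2])/d[:,2])[:,None]
def depth(c,px):
    o,d=ray(c,px); p=np.array(px).reshape(-1,2).astype(int); return o+d*c['z_map'][p[:,1],p[:,0]][:,None]
def proj(c,P): return cv2.projectPoints(np.array(P,float).reshape(-1,1,3),c['R'],c['t'],c['K'],c['d'])[0].reshape(-1,2)
E
python3 - <<'E'
from h import *
for n in ['scene','top','wrist']: c=cam(n); save(c,n+'0.png'); print(n,-c['R'].T@c['t'],c['R'][2],c['fx'])
o=ctrl.get_obs(); print(o)
E
```

```text
scene [ 0.20756083 -0.38250281  0.77655653] [ 0.37032701  0.58238815 -0.72365872] 449.21083026766837
top [0.42027161 0.1865504  1.28148957] [ 0.12679967 -0.01894608 -0.99174739] 507.71429419387727
wrist [ 0.19574234 -0.51849941  0.38347371] [-0.24351349 -0.05537993 -0.96831516] 318.9011984712891
{'time_s': 0.15, 'qpos': array([-1.40759454e+00,  3.00335939e-01,  1.52142907e+00, -3.67367367e-06,
        1.32068644e+00, -6.65846236e-02]), 'joint_vel': array([-9.48127294e-04, -2.27710307e-04, -3.69443085e-03, -5.91197525e-05,
       -6.99648801e-04,  4.84288452e-04]), 'tau': array([ 1.11967962e-03, -5.31958687e+01, -3.52814913e+01,  7.08186999e-02,
        2.35995138e-02, -7.37334426e-05]), 'ee_pos': array([ 0.12524619, -0.53535093,  0.20502477]), 'eef_rot': array([3.07915167, 1.56993752, 1.73814267]), 'force': array([ 0.97647948, -0.24239403, -0.4042572 ]), 'moment': array([-0.00266226,  0.00448954,  0.01054099]), 'grip_width': 0.09377033324296004}
```

View pics/scene0.png

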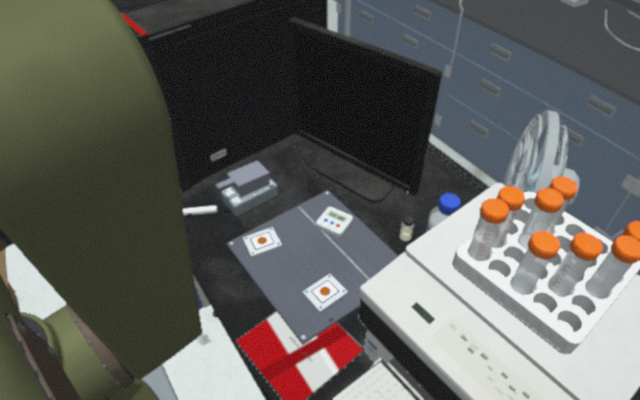

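View pics/top0.png

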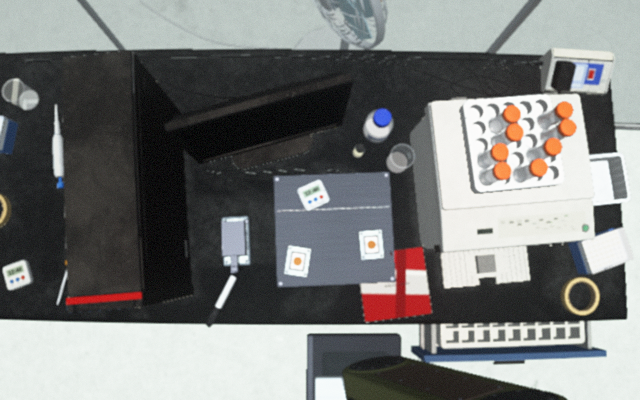

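View pics/wrist0.png

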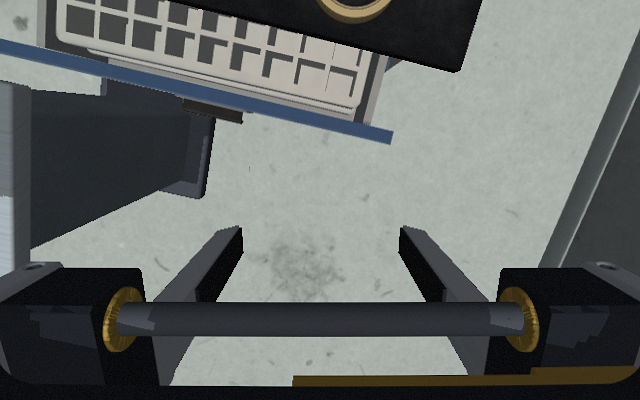

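Top view: two carriers (297,262) and (371,244), the timer (313,194) across the line at row ~210, the switch box (235,243) with its tab towards the robot, the marker (222,300), and the mat (397,285). Next I'll measure them.

Run:
```python
from h import *
c=cam('top')
print('bed',plane(c,[(275,173),(390,172),(396,285),(278,286)],.01).round(4).tolist())
print('line',plane(c,[(277,211),(391,208.5)],.01).round(4).tolist())
im=c['color']; hsv=cv2.cvtColor(im,cv2.COLOR_RGB2HSV)
# pale blobs in bed
m=((hsv[:,:,2]>185)&(hsv[:,:,1]<60)).astype(np.uint8); 
roi=np.zeros_like(m); roi[175:283,278:393]=1
n,l,s,ce=cv2.connectedComponentsWithStats(cv2.morphologyEx(m*roi,cv2.MORPH_CLOSE,np.ones((9,9))))
for i in range(1,n):
    if s[i,4]>150:
        pts=np.argwhere(l==i)[:,::-1]
        r=cv2.minAreaRect(cv2.convexHull(pts.astype(np.int32)))
        print(s[i],r, plane(c,cv2.boxPoints(r),.024).round(4).tolist())
big=cv2.resize(im[140:330,200:440],None,fx=3.3,fy=3.3,interpolation=cv2.INTER_CUBIC); cv2.imwrite('pics/top0z.png',big[:,:,::-1])
c=cam('scene');im=c['color'];big=cv2.resize(im[140:400,170:430],None,fx=2.3,fy=2.3,interpolation=cv2.INTER_CUBIC); cv2.imwrite('pics/scene0z.png',big[:,:,::-1])
```

```text
bed [[0.658, 0.2617, 0.01], [0.6619, -0.032, 0.01], [0.3758, -0.0422, 0.01], [0.3738, 0.2516, 0.01]]
line [[0.5608, 0.2557, 0.01], [0.5679, -0.0327, 0.01]]
[297 180  53  31 777] ((322.7493896484375, 194.48751831054688), (29.613006591796875, 51.08618927001953), 87.1375961303711) [[0.6352, 0.2068, 0.024], [0.6422, 0.0784, 0.024], [0.5673, 0.0753, 0.024], [0.5605, 0.2027, 0.024]]
[359 229  25  31 677] ((371.02459716796875, 244.27049255371094), (29.514650344848633, 23.177148818969727), 84.80557250976562) [[0.5107, 0.0529, 0.024], [0.516, -0.0049, 0.024], [0.443, -0.0105, 0.024], [0.4379, 0.047, 0.024]]
[284 245  27  32 694] ((297.124267578125, 260.94219970703125), (23.492835998535156, 29.803211212158203), 8.746162414550781) [[0.4039, 0.2382, 0.024], [0.4762, 0.2275, 0.024], [0.4675, 0.1701, 0.024], [0.3952, 0.1812, 0.024]]
```

View pics/top0z.png

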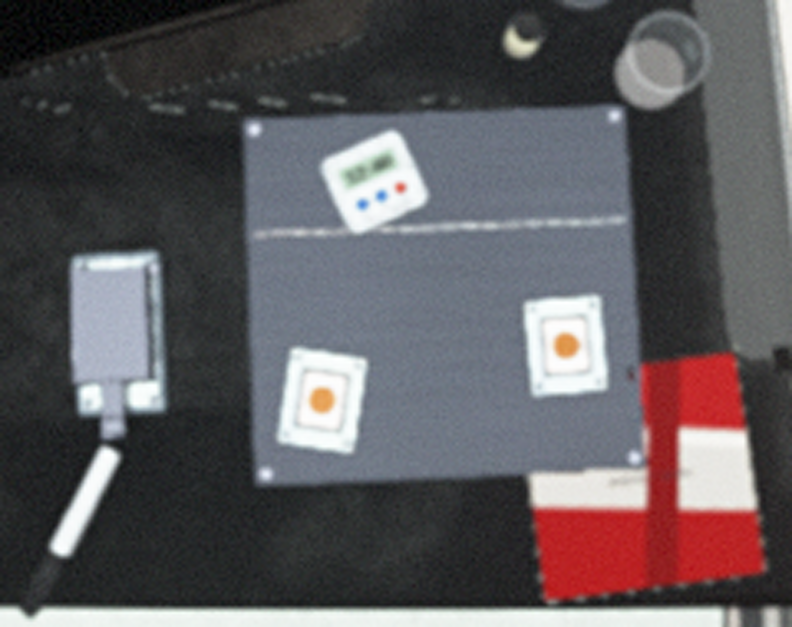

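View pics/scene0z.png

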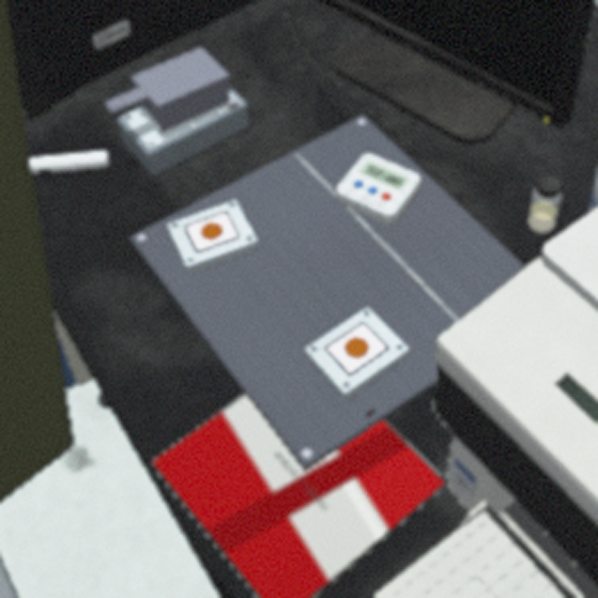

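```bash
cat >> h.py <<'E'
def tool(target=None,jaw=None):
    """print shift to target TCP (world) and roll to bring the jaw axis (tool z) to world angle jaw (deg, mod 180)"""
    o=ctrl.get_obs(); R=Rn.from_euler('xyz',o['eef_rot']).as_matrix(); p=np.array(o['ee_pos'])
    a=np.degrees(np.arctan2(R[1,2],R[0,2]))
    print('t %.1f'%o['time_s'],'tcp',(p*1000).round(1),'jawang %.1f'%a,'tool x',R[:,0].round(3),'y',R[:,1].round(3),'z',R[:,2].round(3),'q6 %.2f'%o['qpos'][5],'F',np.round(o['force'],1),'w %.4f'%o['grip_width'])
    if target is not None: print(' shift mm',(R.T@(np.array(target)-p)*1000).round(1))
    if jaw is not None:
        d=(jaw-a+90)%180-90   # world ccw
        print(' roll deg (about tool x)',round(d*np.sign(R[2,0]),1))
E
python3 - <<'E'
from h import *
c=cam('top')
Z=lambda l:[(x/3.3+200,y/3.3+140) for x,y in l]
print('timer',(p:=plane(c,Z([(321,170),(397,130),(428,192),(357,233)]),.026)).round(4).tolist(),p.mean(0))
print('boxguard top corners',plane(c,Z([(73,255),(145,256),(147,382),(74,384)]),.08).round(4).tolist())
print('tab end',plane(c,Z([(102,438),(124,438),(102,380),(124,380)]),.077).round(4).tolist())
print('box',plane(c,Z([(79,413),(165,411),(160,252)]),.036).round(4).tolist())
print('vial',plane(c,Z([(522,30)]),.06),'marker',plane(c,Z([(110,450),(30,610)]),.01))
for px in [(135,60),(135,200),(150,290),(187,200),(187,280),(185,150),(350,85),(170,118),(265,110),(200,140),(190,180),(180,250),(425,200),(445,270),(500,270),(340,150),(240,322)]:
    print(px,depth(c,[px]).round(3))
tool([.6,.12,.1],0)
E
```

```text
timer [[0.6082, 0.2046, 0.026], [0.6391, 0.147, 0.026], [0.5916, 0.1236, 0.026], [0.5602, 0.1773, 0.026]] [0.59977412 0.16314723 0.026     ]
boxguard top corners [[0.5377, 0.3823, 0.08], [0.5371, 0.3303, 0.08], [0.4468, 0.3274, 0.08], [0.4451, 0.3796, 0.08]]
tab end [[0.4068, 0.3593, 0.077], [0.4069, 0.3436, 0.077], [0.4481, 0.36, 0.077], [0.4482, 0.3443, 0.077]]
box [[0.4247, 0.3826, 0.036], [0.4264, 0.3189, 0.036], [0.5444, 0.3244, 0.036]]
vial [[0.70947048 0.05448864 0.06      ]] marker [[0.397139   0.36276473 0.01      ]
 [0.27779549 0.42102747 0.01      ]]
(135, 60) [[0.799 0.502 0.394]]
(135, 200) [[0.535 0.482 0.41 ]]
(150, 290) [[0.378 0.463 0.365]]
(187, 200) [[ 0.59   0.487 -0.004]]
(187, 280) [[0.389 0.465 0.068]]
(185, 150) [[0.669 0.444 0.216]]
(350, 85) [[0.767 0.1   0.351]]
(170, 118) [[0.763 0.5   0.143]]
(265, 110) [[0.726 0.265 0.318]]
(200, 140) [[0.685 0.407 0.24 ]]
(190, 180) [[0.641 0.48  0.   ]]
(180, 250) [[0.458 0.469 0.126]]
(425, 200) [[ 0.577 -0.097  0.107]]
(445, 270) [[ 0.412 -0.162  0.028]]
(500, 270) [[ 0.411 -0.304  0.025]]
(340, 150) [[0.721 0.095 0.001]]
(240, 322) [[0.285 0.346 0.004]]
t 0.3 tcp [ 125.3 -535.5  205.3] jawang -76.8 tool x [-0.  0. -1.] y [0.974 0.228 0.   ] z [ 0.228 -0.974 -0.   ] q6 -0.07 F [-0.1 -0.6  0.4] w 0.0938
 shift mm [ 105.5  611.6 -530.1]
 roll deg (about tool x) -76.8
```

>>> servo_tool(motion=[-10,31,-43,0,-20,62,-85,0,-30,93,-128,0,-40,124,-170,0,-50,155,-213,0,-60,186,-256,0,-70,217,-298,0,-75,248,-341,0,-75,279,-383,0,-75,310,-426,0,-75,310,-426,0])

```text
time_s: 1.68
ee_pos: [0.3306, -0.0474, 0.2805]
eef_rot: [2.161, 1.571, 0.827]
force: [-0.3, -0.2, 0.1]
grip_width: 0.0941
```

Run:
```python
from h import *
tool([.54,.13,.25],-90)
```

```text
t 1.7 tcp [330.6 -47.4 280.5] jawang -76.5 tool x [ 0.  0. -1.] y [0.972 0.234 0.   ] z [ 0.234 -0.972 -0.   ] q6 1.08 F [-0.3 -0.2  0.1] w 0.0941
 shift mm [  30.6  245.  -123.6]
 roll deg (about tool x) 13.5
```

>>> servo_tool(motion=[4,31,-15,2,8,61,-31,4,12,92,-46,6,16,122,-62,8,20,153,-78,10,24,184,-93,12,30,215,-108,13,30,245,-124,13,30,245,-124,13])

```text
time_s: 2.8
ee_pos: [0.5413, 0.1259, 0.2495]
eef_rot: [-1.364, 1.569, -2.932]
force: [-0.1, -1.3, -0.2]
grip_width: 0.0936
```

Run:
```python
from h import *
tool()
c=cam('wrist');save(c,'w1.png')
print(-c['R'].T@c['t'])
```

```text
t 2.8 tcp [541.3 125.9 249.5] jawang -89.8 tool x [-0.001 -0.    -1.   ] y [ 1.     0.003 -0.001] z [ 0.003 -1.     0.   ] q6 1.73 F [-0.1 -1.3 -0.2] w 0.0936
[0.61389912 0.12666144 0.42794118]
```

View pics/w1.png

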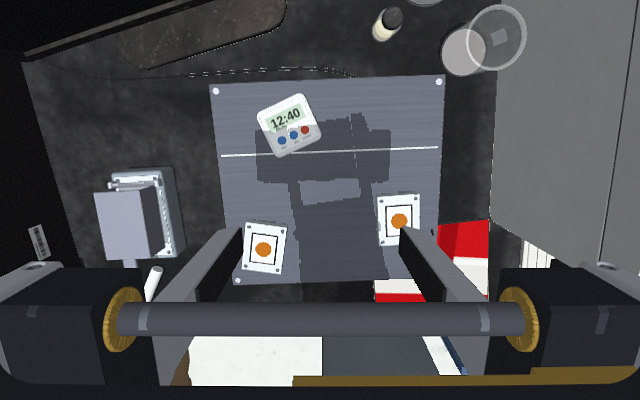

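Wrist view: timer at (290,125), line from (221,156) to (438,147), carriers at (264,248) and (398,220).

```bash
cat >> h.py <<'E'
def measure(name='wrist',show=None):
    """bright blobs on the bed (world rects) + line fit"""
    c=cam(name); im=c['color']; 
    if show: save(c,show)
    hsv=cv2.cvtColor(im,cv2.COLOR_RGB2HSV)
    m=((hsv[:,:,2]>150)&(hsv[:,:,1]<50)).astype(np.uint8)
    H,W=m.shape; uu,vv=np.meshgrid(np.arange(W),np.arange(H)); P=plane(c,np.c_[uu.ravel(),vv.ravel()],.024).reshape(H,W,3)
    bed=(P[:,:,0]>.385)&(P[:,:,0]<.65)&(P[:,:,1]>-.035)&(P[:,:,1]<.255); m=m*bed.astype(np.uint8)
    op=cv2.morphologyEx(cv2.morphologyEx(m,cv2.MORPH_CLOSE,np.ones((7,7))),cv2.MORPH_OPEN,np.ones((7,7)))
    n,l,s,ce=cv2.connectedComponentsWithStats(op); out=[]
    for i in range(1,n):
        if s[i,4]<300: continue
        cs=cv2.findContours((l==i).astype(np.uint8),cv2.RETR_EXTERNAL,cv2.CHAIN_APPROX_NONE)[0][0].reshape(-1,2)
        w=plane(c,cs,.024)[:,:2]*1000
        r=cv2.minAreaRect(w.astype(np.float32)); print('blob px',ce[i].round(0),'world c',np.round(r[0],1),'size',np.round(r[1],1),'ang %.1f'%r[2])
        out.append(r)
    ln=m&~cv2.dilate(op,np.ones((9,9))); L=plane(c,np.argwhere(ln)[:,::-1],.010)[:,:2]*1000
    L=L[(L[:,0]>545)&(L[:,0]<590)]
    # robust fit x = a + b*y
    for k in range(6):
        b,a=np.polyfit(L[:,1],L[:,0],1); e=abs(L[:,0]-a-b*L[:,1]); L=L[e<max(2,2*np.median(e))]
    print('line x=%.2f%+.4f*y mm'%(a,b),'n',len(L),'yaw %.2f deg'%np.degrees(np.arctan(-b)))
    return c,out,(a,b)
E
python3 - <<'E'
from h import *
measure(); measure('top'); tool([.6,.163,.1],-62)
E
```

```text
blob px [288. 125.] world c [597.5 165.8] size [70.6 67.9] ang 22.3
blob px [396. 215.] world c [478.6  22.9] size [70.7 54.5] ang 4.6
blob px [263. 247.] world c [437.4 204.4] size [55.5 71. ] ang 81.8
line x=573.76-0.0441*y mm n 352 yaw 2.52 deg
blob px [297. 261.] world c [435.7 204.4] size [61.7 74.6] ang 82.2
line x=591.84-0.1170*y mm n 21 yaw 6.67 deg
t 3.0 tcp [540.1 125.1 250.5] jawang -89.9 tool x [-0. -0. -1.] y [ 1.     0.002 -0.   ] z [ 0.002 -1.     0.   ] q6 1.73 F [-0.5 -1.3  0.1] w 0.0938
 shift mm [150.5  60.  -37.8]
 roll deg (about tool x) -27.9
```

Run:
```python
from h import *
c=cam('wrist'); im=c['color']
for u in [230,245,330,345,360,420,430]:
    col=im[135:170,u].astype(int).sum(1); k=np.argmax(col); v=135+k; print(u,v,col[k],np.median(col),plane(c,[(u,v)],.01).round(4)[0,:2])
big=cv2.resize(im[70:280,200:450],None,fx=3.2,fy=2.8,interpolation=cv2.INTER_CUBIC)[:600]; cv2.imwrite('pics/w1z.png',big[:,:,::-1])
```

```text
230 154 751 368.0 [0.5635 0.2447]
245 154 708 366.0 [0.5635 0.2249]
330 150 542 230.0 [0.569  0.1135]
345 149 507 231.0 [0.5703 0.0939]
360 149 482 230.0 [0.5704 0.0743]
420 147 721 367.0 [ 0.5732 -0.004 ]
430 146 672 365.0 [ 0.5746 -0.017 ]
```

View pics/w1z.png

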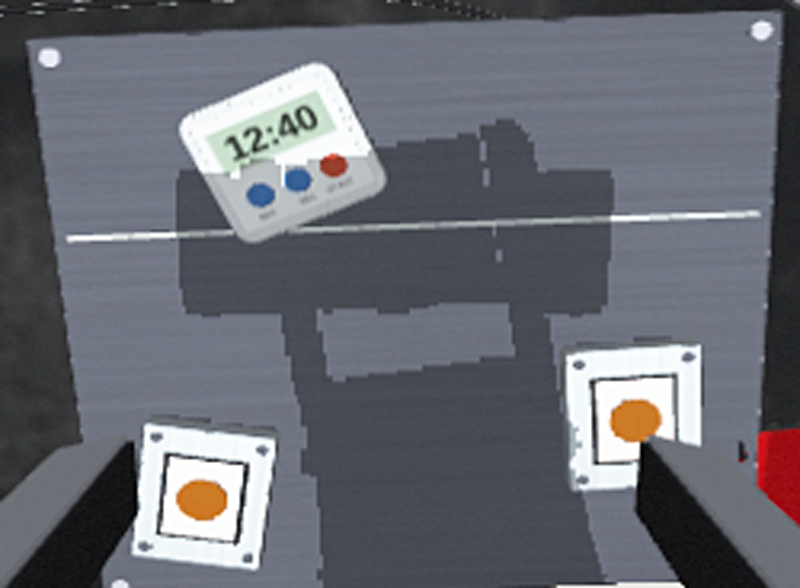

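Run:
```python
from h import *
c=cam('wrist')
p=plane(c,[(x/3.2+200,y/2.8+70) for x,y in [(180,122),(326,60),(388,190),(248,245)]],.026);print((p*1000).round(1).tolist(),p.mean(0))
d=np.diff(np.vstack([p,p[:1]]),axis=0);print(np.degrees(np.arctan2(d[:,1],d[:,0])),np.linalg.norm(d[:,:2],axis=1))
tool([.600,.164,.08],-62)
```

```text
[[614.9, 204.8, 26.0], [640.8, 148.6, 26.0], [585.7, 125.1, 26.0], [561.1, 180.4, 26.0]] [0.60060964 0.1647132  0.026     ]
[ -65.24773593 -156.92085421  113.9869516    24.38897378] [0.06188416 0.05991972 0.06051471 0.05908708]
t 3.0 tcp [540.1 125.4 250.9] jawang -89.9 tool x [ 0. -0. -1.] y [1.    0.002 0.   ] z [ 0.002 -1.     0.   ] q6 1.73 F [-0.4  0.1  0.3] w 0.0942
 shift mm [170.9  59.9 -38.5]
 roll deg (about tool x) -27.9
```

>>> servo_tool(motion=[20,10,-6,-4,40,20,-13,-8,60,30,-20,-12,80,40,-26,-16,105,50,-32,-20,130,60,-38,-24,150,60,-38,-24,170,60,-39,-24,170,60,-39,-24])

```text
time_s: 4.18
ee_pos: [0.5995, 0.1652, 0.0793]
eef_rot: [-1.782, 1.569, -2.932]
force: [0.3, -0.1, 0.0]
grip_width: 0.0945
```

Run:
```python
from h import *
tool([.6005,.1645,.013],-65.5)
c=cam('wrist');save(c,'w2.png')
```

```text
t 4.2 tcp [599.5 165.2  79.3] jawang -65.9 tool x [-0.002 -0.    -1.   ] y [ 0.913  0.409 -0.002] z [ 0.409 -0.913 -0.   ] q6 1.36 F [ 0.3 -0.1  0. ] w 0.0945
 shift mm [66.3  0.7  1. ]
 roll deg (about tool x) -0.4
```

View pics/w2.png

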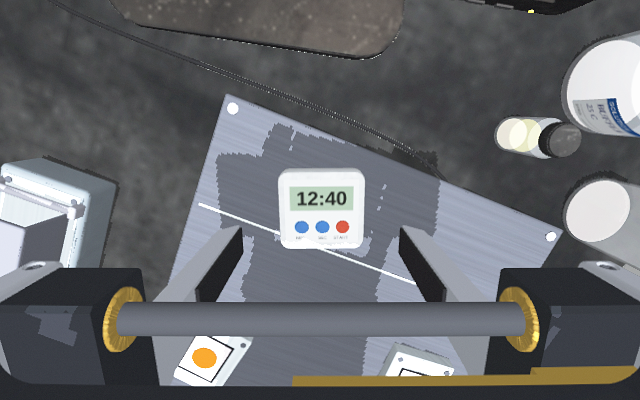

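Timer sits square and centred between the fingers (px 322,208). Going down and gripping.

>>> servo_tool(motion=[15,0,0,0,30,0,0,0,45,0,0,0,58,0,0,0,65,0,0,0,65,0,0,0])

```text
time_s: 4.97
ee_pos: [0.6002, 0.1656, 0.015]
eef_rot: [-1.793, 1.57, -2.942]
force: [0.2, -0.1, 0.3]
grip_width: 0.0941
```

>>> servo_tool(motion=[0,0,0,0,0,0,0,0,0,0,0,0,0,0,0,0,0,0,0,0,0,0,0,0], gripper=0, force=20)

```text
time_s: 5.72
ee_pos: [0.6004, 0.1656, 0.0158]
eef_rot: [1.288, 1.57, 0.139]
force: [-1.0, -0.6, 4.6]
grip_width: 0.066
```

>>> servo_tool(motion=[-15,0,0,0,-35,0,0,0,-55,0,0,0,-80,0,0,0,-80,0,0,0])

```text
time_s: 6.35
ee_pos: [0.6014, 0.1659, 0.0983]
eef_rot: [1.363, 1.566, 0.214]
force: [-0.4, 0.2, -0.9]
grip_width: 0.0655
```

Run:
```python
from h import *
tool([.334,-.035,.1],-90)
c=cam('wrist');save(c,'w3.png')
c=cam('top');save(c,'t3.png'); print(plane(c,[(362,284),(362,321),(432,317),(396,285)],.002))
```

```text
t 6.3 tcp [601.4 165.9  98.3] jawang -65.8 tool x [ 0.004  0.001 -1.   ] y [0.912 0.409 0.004] z [ 0.409 -0.912  0.001] q6 1.36 F [-0.4  0.2 -0.9] w 0.0655
 shift mm [  -3.1 -326.2   73.8]
 roll deg (about tool x) 24.2
[[ 0.3783694   0.04207619  0.002     ]
 [ 0.28684642  0.04276681  0.002     ]
 [ 0.29512368 -0.13373243  0.002     ]
 [ 0.37550826 -0.04363485  0.002     ]]
```

View pics/w3.png

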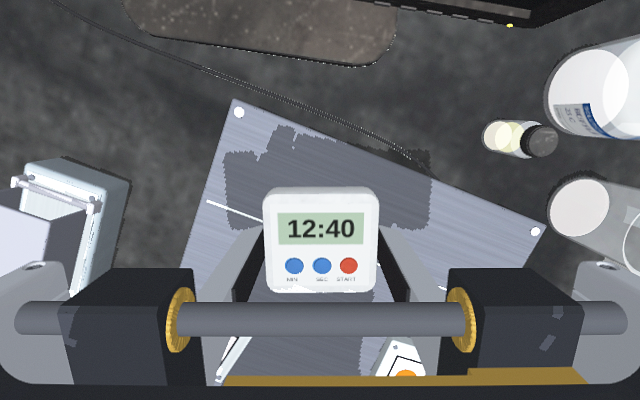

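>>> servo_tool(motion=[0,-26,6,2,0,-52,12,4,0,-78,18,6,0,-104,24,8,0,-130,30,10,0,-156,36,12,0,-182,42,14,0,-208,48,16,0,-234,54,18,0,-260,60,20,0,-286,66,22,0,-310,71,24,0,-326,74,24,0,-326,74,24])

```text
time_s: 8.2
ee_pos: [0.3328, -0.0356, 0.0953]
eef_rot: [-2.144, 1.571, 2.571]
force: [0.2, 0.1, -0.3]
grip_width: 0.0656
```

Run:
```python
from h import *
tool([.334,-.035,.009],-90)
c=cam('wrist');save(c,'w4.png')
```

```text
t 8.2 tcp [332.8 -35.6  95.3] jawang -89.9 tool x [-0.  0. -1.] y [ 1.     0.002 -0.   ] z [ 0.002 -1.    -0.   ] q6 1.35 F [ 0.2  0.1 -0.3] w 0.0656
 shift mm [86.3  1.2 -0.6]
 roll deg (about tool x) 0.1
```

View pics/w4.png

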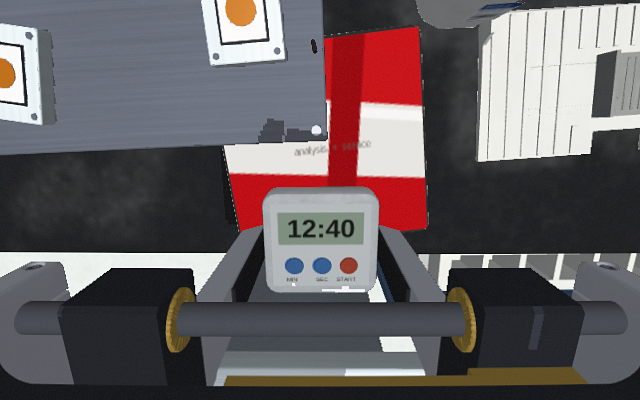

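Run:
```python
from h import *
c=cam('wrist')
print(plane(c,[(240,231),(400,229),(430,252),(322,252),(327,140),(225,148)],.002).round(4)); print(plane(c,[(327,138),(225,146)],.01).round(4))
P=[[.300,-.0],[.366,-.0],[.366,-.07],[.3,-.07]]
print(proj(c,[p+[.002] for p in P]))
# timer under-body top corners now
print(plane(c,[(265,190),(377,190),(322,188),(322,290)],.106).round(4))
```

```text
[[ 0.3043  0.0381  0.002 ]
 [ 0.3067 -0.1068  0.002 ]
 [ 0.2843 -0.136   0.002 ]
 [ 0.2841 -0.0363  0.002 ]
 [ 0.3859 -0.0401  0.002 ]
 [ 0.379   0.0464  0.002 ]]
[[ 0.3881 -0.0399  0.01  ]
 [ 0.3814  0.0439  0.01  ]]
[[282.11475872 235.63480637]
 [280.03749164 163.36840973]
 [361.68400677 163.62504059]
 [359.116657   235.87411488]]
[[ 0.3667 -0.0047  0.106 ]
 [ 0.3669 -0.0653  0.106 ]
 [ 0.3679 -0.0355  0.106 ]
 [ 0.3064 -0.0358  0.106 ]]
```

>>> servo_tool(motion=[15,2,0,0,35,4,0,0,55,5,0,0,70,5,0,0,80,5,0,0,86,5,0,0,87,5,0,0,87,5,0,0])

```text
time_s: 9.3
ee_pos: [0.3384, -0.0354, 0.0087]
eef_rot: [1.427, 1.57, -0.14]
force: [0.6, -0.5, 0.0]
grip_width: 0.0657
```

>>> servo_tool(motion=[0,0,0,0,0,0,0,0,0,0,0,0,0,0,0,0], gripper=1)

```text
time_s: 9.8
ee_pos: [0.3382, -0.0354, 0.0085]
eef_rot: [1.482, 1.571, -0.086]
force: [0.3, 0.4, 0.5]
grip_width: 0.094
```

>>> servo_tool(motion=[-20,0,0,0,-50,0,0,0,-100,0,0,0,-150,0,0,0,-200,0,0,0,-220,0,0,0,-220,0,0,0])

```text
time_s: 10.68
ee_pos: [0.3386, -0.0354, 0.2292]
eef_rot: [1.363, 1.568, -0.205]
force: [0.0, 1.0, -1.1]
grip_width: 0.0939
```

Run:
```python
from h import *
tool()
c,_,_=measure('wrist','w5.png'); save(cam('top'),'t5.png')
```

```text
t 10.7 tcp [338.6 -35.4 229.2] jawang -89.8 tool x [ 0.002 -0.    -1.   ] y [1.    0.003 0.002] z [ 0.003 -1.     0.001] q6 1.36 F [ 0.   1.  -1.1] w 0.0939
blob px [270.  53.] world c [477.9  22.1] size [69.9 55.8] ang 4.6
blob px [114.  92.] world c [437.  204.2] size [55.8 70. ] ang 82.4Traceback (most recent call last):
  File "<stdin>", line 3, in <module>
  File "h.py", line 45, in measure
    b,a=np.polyfit(L[:,1],L[:,0],1); e=abs(L[:,0]-a-b*L[:,1]); L=L[e<max(2,2*np.median(e))]
        ~~~~~~~~~~^^^^^^^^^^^^^^^^^
    raise TypeError("expected non-empty vector for x")
TypeError: expected non-empty vector for x
```

View pics/w5.png

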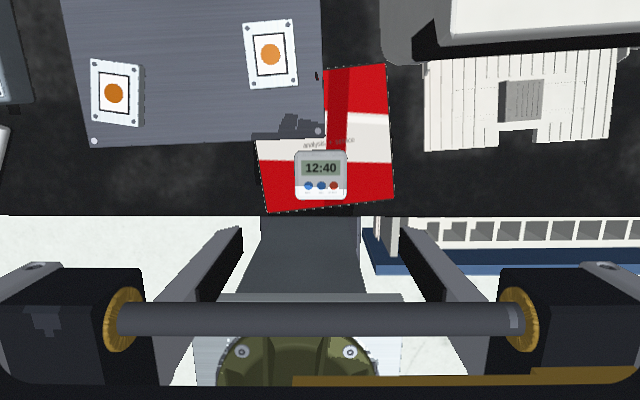

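>>> servo_tool(motion=[20,20,-8,-1,40,40,-16,-2,60,60,-25,-3,80,80,-33,-4,100,100,-41,-4.4,120,120,-50,-4.4,140,140,-57.5,-4.4,149,140,-57.5,-4.4,149,140,-57.5,-4.4])

```text
time_s: 11.85
ee_pos: [0.4767, 0.0224, 0.0783]
eef_rot: [-1.669, 1.568, 3.123]
force: [-0.2, -0.4, 1.1]
grip_width: 0.094
```

```bash
sed -i 's/    # robust fit/    if len(L)<20: return c,out,None\n    # robust/' h.py
python3 - <<'E'
from h import *
c,out,_=measure('wrist','w6.png'); tool([.478,.0225,.014],4.6-90);
E
```

```text
blob px [183. 110.] world c [505.5 107.7] size [222.8 282.5] ang 4.1
blob px [323. 209.] world c [479.5  17.9] size [70.7 63.5] ang 4.7
blob px [239. 275.] world c [424.1  86. ] size [21.9 62.5] ang 83.2
t 11.9 tcp [477.2  22.3  79.2] jawang -85.4 tool x [-0.001  0.    -1.   ] y [ 0.997  0.079 -0.001] z [ 0.079 -0.997 -0.   ] q6 1.46 F [ 0.3 -0.1  0.6] w 0.0939
 shift mm [65.2  0.9 -0.1]
 roll deg (about tool x) -0.0
```

View pics/w6.png

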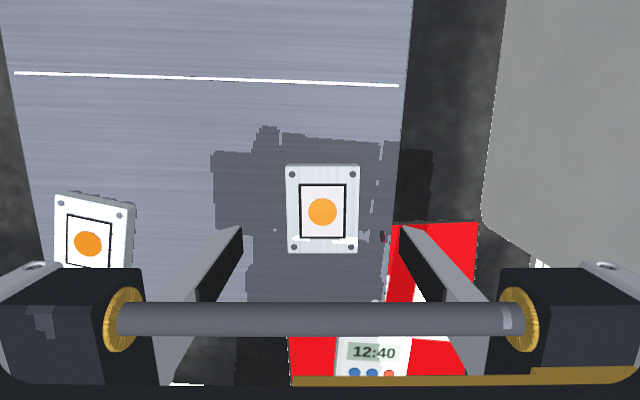

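The carrier is square and centred at (322,209), with the line at rows 73–86. Descending and gripping.

>>> servo_tool(motion=[15,0,0,0,30,0,0,0,45,0,0,0,57,0,0,0,64,0,0,0,64,0,0,0])

```text
time_s: 12.65
ee_pos: [0.4778, 0.0226, 0.015]
eef_rot: [-1.696, 1.57, 3.096]
force: [-0.2, 0.1, 0.4]
grip_width: 0.0941
```

>>> servo_tool(motion=[0,0,0,0,0,0,0,0,0,0,0,0,0,0,0,0,0,0,0,0,0,0,0,0], gripper=0, force=12)

```text
time_s: 13.4
ee_pos: [0.4781, 0.0225, 0.0156]
eef_rot: [1.262, 1.571, -0.229]
force: [-0.9, 0.2, 2.3]
grip_width: 0.0557
```

Run:
```python
from h import *
tool(None,-88)
c=cam('wrist'); save(c,'w7.png')
```

```text
t 13.4 tcp [478.1  22.5  15.6] jawang -85.4 tool x [ 0. -0. -1.] y [0.997 0.08  0.   ] z [ 0.08  -0.997  0.   ] q6 1.46 F [-0.9  0.2  2.3] w 0.0557
 roll deg (about tool x) 2.6
```

View pics/w7.png

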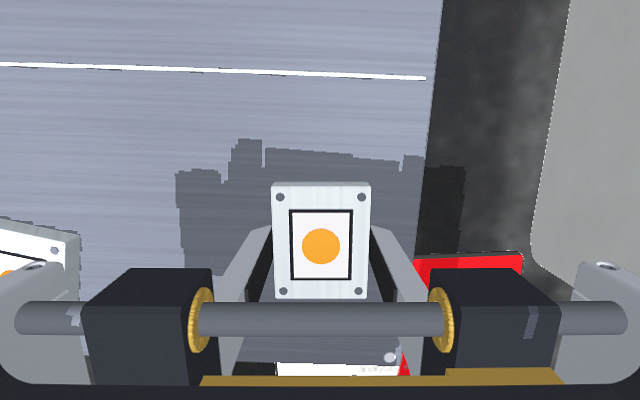

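```bash
cat >> h.py <<'E'
def edgeline(u0,u1,vr,lu,lvr,show=None):
    """carrier front edge rows: columns u0..u1, rows vr: find dark->bright transition of plate's front top edge; line: columns lu, rows lvr brightest. Done by user-given windows"""
    c=cam('wrist'); 
    if show: save(c,show)
    g=cv2.cvtColor(c['color'],cv2.COLOR_RGB2GRAY).astype(float)
    lp=[]
    for u in range(lu[0],lu[1],4):
        col=g[lvr[0]:lvr[1],u]; b=np.clip(col-np.median(col)-25,0,None)
        if b.max()>30: 
            k=np.argmax(b); s=slice(max(0,k-2),k+3); lp.append((u,lvr[0]+s.start+(b[s]*np.arange(len(b[s]))).sum()/b[s].sum()))
    L=plane(c,lp,.010)[:,:2]*1000
    for k in range(4): 
        b,a=np.polyfit(L[:,1],L[:,0],1); e=abs(L[:,0]-a-b*L[:,1]); L=L[e<=max(.6,2*np.median(e))]
    ep=[]
    for u in range(u0,u1,3):
        col=cv2.GaussianBlur(g[vr[0]:vr[1],u:u+1],(1,3),0).ravel(); d=np.diff(col); k=np.argmax(d); ep.append((u,vr[0]+k+.5))
    E=plane(c,ep,.0235)[:,:2]*1000
    for k in range(4):
        q,p=np.polyfit(E[:,1],E[:,0],1); e=abs(E[:,0]-p-q*E[:,1]); E=E[e<=max(.5,2*np.median(e))]
    ym=E[:,1].mean(); xm=p+q*ym; xl=a+b*ym
    print('line yaw %.2f deg  edge yaw %.2f deg'%(np.degrees(-np.arctan(b)),np.degrees(-np.arctan(q))),'edge mid (%.1f,%.1f) n %d, line there x %.1f n %d, gap normal %.2f mm'%(xm,ym,len(E),xl,len(L),(xl-xm)*np.cos(np.arctan(b))))
    print(' edge px',ep[0],ep[-1],'line px',lp[0],lp[-1])
E
python3 - <<'E'
from h import *
edgeline(280,365,(165,200),(10,415),(50,95)); tool()
E
```

```text
line yaw 2.50 deg  edge yaw 4.59 deg edge mid (513.4,25.1) n 29, line there x 572.7 n 102, gap normal 59.29 mm
 edge px (280, np.float64(185.5)) (364, np.float64(185.5)) line px (10, np.float64(63.51724137931034)) (414, np.float64(77.0))
t 13.5 tcp [478.1  22.5  15.6] jawang -85.4 tool x [ 0. -0. -1.] y [0.997 0.08  0.   ] z [ 0.08  -0.997  0.   ] q6 1.46 F [-0.5 -1.   2.1] w 0.0558
```

>>> servo_tool(motion=[0,5,0,0.3,0,10,0.5,0.6,0,15,0.5,1,0,20,1,1.3,0,25,1,1.6,0,30,1,2,0,35,1.5,2.1,0,40,1.5,2.1,0,45,2,2.1,0,50,2,2.1,0,52,2,2.1,0,52,2,2.1,0,52,2,2.1])

```text
time_s: 15.12
ee_pos: [0.5298, 0.0247, 0.0155]
eef_rot: [-1.715, 1.57, 3.04]
force: [-2.6, -0.1, 5.4]
grip_width: 0.0558
```

Run:
```python
from h import *
edgeline(280,365,(168,200),(10,415),(130,177),'w8.png'); tool()
```

```text
line yaw 2.52 deg  edge yaw 2.16 deg edge mid (565.1,25.3) n 28, line there x 572.7 n 101, gap normal 7.58 mm
 edge px (280, np.float64(185.5)) (364, np.float64(186.5)) line px (10, np.float64(169.0)) (410, np.float64(168.0))
t 15.2 tcp [529.8  24.7  15.5] jawang -87.5 tool x [-0.001  0.    -1.   ] y [ 0.999  0.043 -0.001] z [ 0.043 -0.999 -0.   ] q6 1.51 F [-3.4 -0.5  5.4] w 0.0558
```

View pics/w8.png

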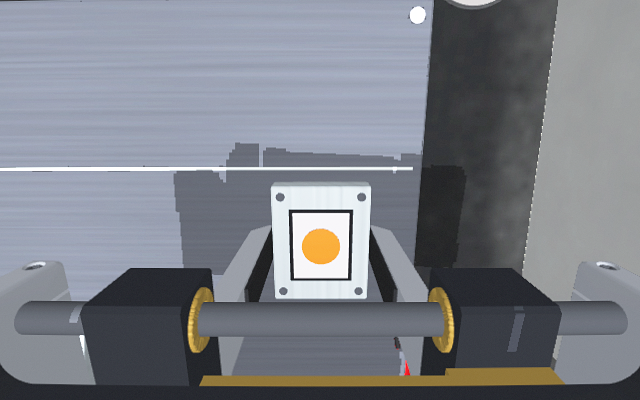

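>>> servo_tool(motion=[0,2,0,0,0,4,0,0,0,6,0,0,0,7.6,0,0,0,7.6,0,0,0,7.6,0,0])

```text
time_s: 15.92
ee_pos: [0.5373, 0.0251, 0.0156]
eef_rot: [-1.679, 1.57, 3.077]
force: [-3.6, -0.2, 5.8]
grip_width: 0.0557
```

Run:
```python
from h import *
c=cam('wrist'); save(c,'w9.png'); tool()
im=c['color'][150:230,220:420]; cv2.imwrite('pics/w9z.png',cv2.resize(im,None,fx=4,fy=4,interpolation=cv2.INTER_NEAREST)[:,:,::-1])
```

```text
t 16.0 tcp [537.3  25.1  15.6] jawang -87.5 tool x [-0.001  0.    -1.   ] y [ 0.999  0.043 -0.001] z [ 0.043 -0.999 -0.   ] q6 1.51 F [-3.3 -0.5  5.8] w 0.0559
```

View pics/w9z.png

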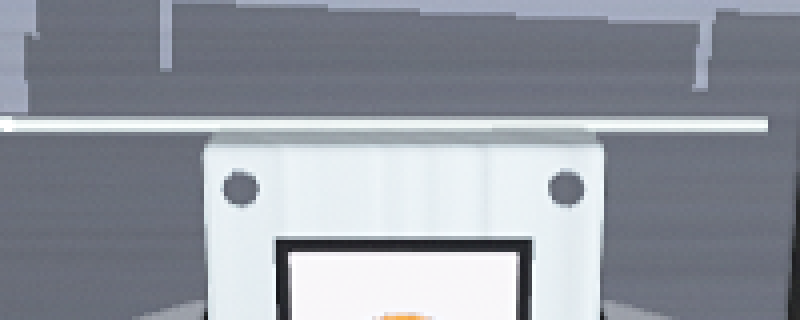

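>>> servo_tool(motion=[0,0.5,0,0,0,1.1,0,0,0,1.1,0,0,0,1.1,0,0])

```text
time_s: 16.48
ee_pos: [0.5383, 0.0251, 0.0156]
eef_rot: [-1.667, 1.57, 3.088]
force: [-4.7, -0.2, 6.7]
grip_width: 0.0559
```

>>> servo_tool(motion=[0,0,0,0,0,0,0,0,0,0,0,0,0,0,0,0], gripper=1)

```text
time_s: 16.98
ee_pos: [0.5387, 0.0251, 0.0154]
eef_rot: [-1.803, 1.571, 2.953]
force: [0.1, 0.4, 0.3]
grip_width: 0.0923
```

>>> servo_tool(motion=[-15,0,0,0,-40,0,0,0,-65,0,0,0,-65,0,0,0])

```text
time_s: 17.48
ee_pos: [0.5398, 0.0251, 0.0828]
eef_rot: [1.52, 1.567, -0.008]
force: [-0.4, 0.6, -1.2]
grip_width: 0.0937
```

Run:
```python
from h import *
c=cam('wrist'); save(c,'w10.png'); tool([.437,.204,.23],-97.6)
im=c['color'][110:260,220:420]; cv2.imwrite('pics/w10z.png',cv2.resize(im,None,fx=4,fy=4,interpolation=cv2.INTER_NEAREST)[:,:,::-1])
```

```text
t 17.5 tcp [539.   25.1  81.3] jawang -87.5 tool x [ 0.002 -0.    -1.   ] y [0.999 0.043 0.002] z [ 0.043 -0.999  0.   ] q6 1.51 F [ 0.3  0.9 -0.5] w 0.0942
 shift mm [-148.9  -94.  -183.1]
 roll deg (about tool x) 10.1
```

View pics/w10z.png

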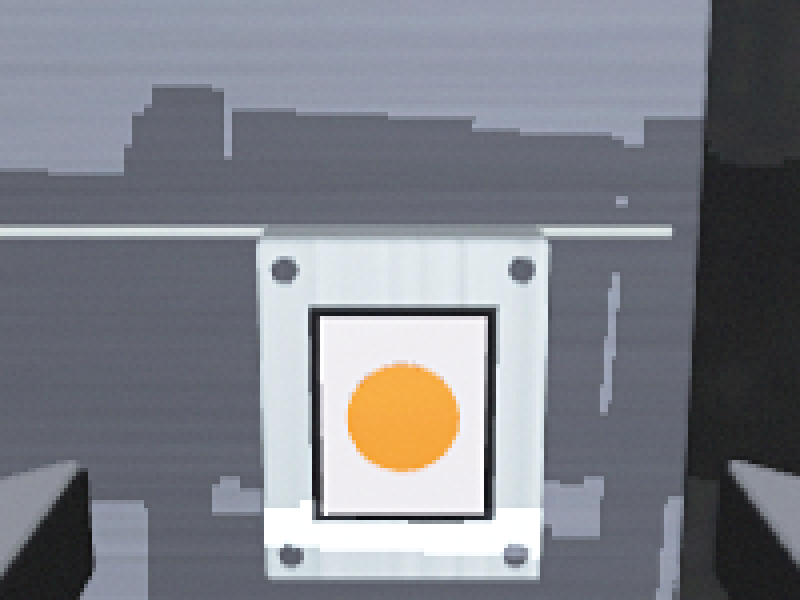

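>>> servo_tool(motion=[-40,0,0,0,-80,-10,-20,1,-80,-25,-45,3,-80,-40,-75,5,-80,-55,-105,7,-80,-70,-135,9,-60,-85,-165,10,-40,-94,-183,10,0,-94,-183,10,0,-94,-183,10])

```text
time_s: 18.77
ee_pos: [0.4351, 0.2033, 0.0779]
eef_rot: [-1.08, 1.565, -2.782]
force: [-0.6, -1.0, 0.1]
grip_width: 0.0941
```

Run:
```python
from h import *
c,out,_=measure('wrist','w11.png'); tool([.437,.204,.0155],-97.6);
```

```text
blob px [559.  45.] world c [533.7  26.7] size [61. 56.] ang 2.6
blob px [319. 208.] world c [437.7 204.5] size [55.  69.2] ang 82.2
blob px [577. 237.] world c [388.6   6.4] size [ 7.8 52.8] ang 0.9
line x=573.50-0.0429*y mm n 818 yaw 2.46 deg
t 18.8 tcp [436.3 203.6  79.8] jawang -97.5 tool x [-0.003 -0.001 -1.   ] y [ 0.991 -0.131 -0.002] z [-0.131 -0.991  0.001] q6 2.06 F [0.4 0.3 0. ] w 0.0938
 shift mm [64.3  0.8 -0.6]
 roll deg (about tool x) 0.1
```

View pics/w11.png

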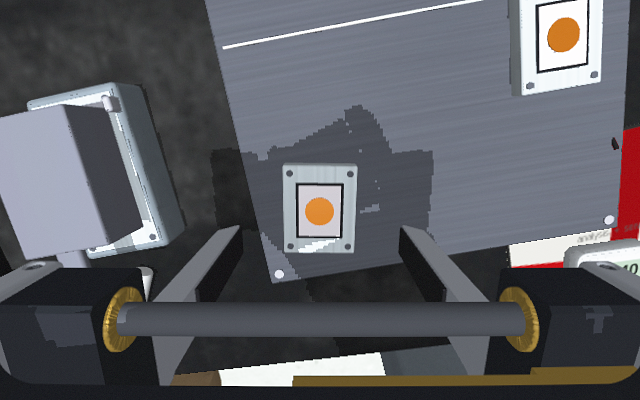

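>>> servo_tool(motion=[15,0,0,0,30,0,0,0,45,0,0,0,57,0,0,0,64,0,0,0,64,0,0,0])

```text
time_s: 19.58
ee_pos: [0.4367, 0.2038, 0.016]
eef_rot: [-1.09, 1.57, -2.793]
force: [0.5, 0.5, 0.7]
grip_width: 0.0939
```

>>> servo_tool(motion=[0,0,0,0,0,0,0,0,0,0,0,0,0,0,0,0,0,0,0,0,0,0,0,0], gripper=0, force=12)

```text
time_s: 20.32
ee_pos: [0.4369, 0.2039, 0.0165]
eef_rot: [2.045, 1.571, 0.343]
force: [0.3, -0.1, 2.5]
grip_width: 0.0558
```

Run:
```python
from h import *
c=cam('wrist'); save(c,'w12.png'); tool(None,-87.5)
```

```text
t 20.4 tcp [436.9 203.9  16.5] jawang -97.5 tool x [ 0.  0. -1.] y [ 0.991 -0.131  0.   ] z [-0.131 -0.991 -0.   ] q6 2.06 F [-0.2 -0.6  2.1] w 0.0557
 roll deg (about tool x) -10.0
```

View pics/w12.png

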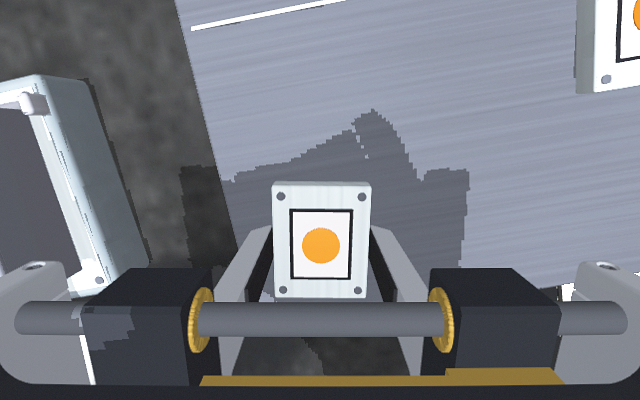

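>>> servo_tool(motion=[0,6,-1,-1,0,12,-2,-2,0,18,-3,-3,0,24,-4,-4,0,30,-5,-5,0,36,-6,-6,0,42,-7.5,-7,0,48,-8.5,-8,0,54,-9.5,-9,0,60,-10.5,-10,0,66,-11.5,-10,0,72,-12.5,-10,0,78,-14,-10,0,84,-15,-10,0,84,-15,-10,0,84,-15,-10])

```text
time_s: 22.38
ee_pos: [0.5225, 0.2078, 0.0166]
eef_rot: [1.719, 1.57, 0.192]
force: [2.4, 1.0, 1.2]
grip_width: 0.0559
```

Run:
```python
from h import *
c=cam('wrist'); save(c,'w13.png'); tool(None,-87.5)
edgeline(280,365,(168,200),(215,600),(135,180))
```

```text
t 22.4 tcp [522.4 207.7  16.6] jawang -87.5 tool x [ 0.001  0.    -1.   ] y [0.999 0.043 0.001] z [ 0.043 -0.999 -0.   ] q6 1.84 F [ 2.6 -0.1  1.8] w 0.0557
 roll deg (about tool x) -0.0
line yaw 2.52 deg  edge yaw 2.50 deg edge mid (557.5,209.0) n 29, line there x 564.7 n 85, gap normal 7.21 mm
 edge px (280, np.float64(185.5)) (364, np.float64(185.5)) line px (243, np.float64(168.60851063829787)) (599, np.float64(178.11428571428573))
```

View pics/w13.png

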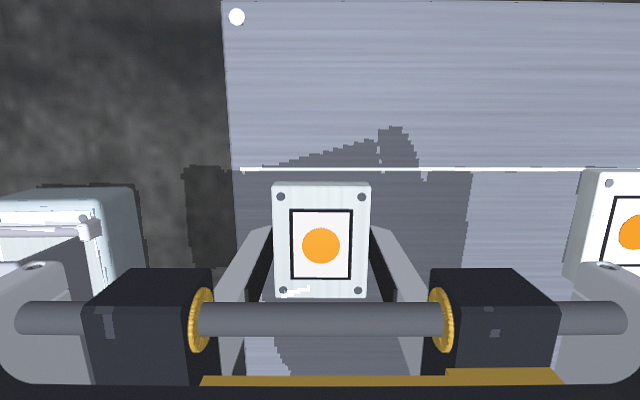

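>>> servo_tool(motion=[0,2,0,0,0,4,0,0,0,6,0,0,0,8,0,0,0,8,0,0,0,8,0,0])

```text
time_s: 23.22
ee_pos: [0.5295, 0.2081, 0.0165]
eef_rot: [-1.445, 1.569, -2.972]
force: [-4.1, -0.1, 7.3]
grip_width: 0.0559
```

>>> servo_tool(motion=[0,0,0,0,0,0,0,0,0,0,0,0,0,0,0,0], gripper=1)

```text
time_s: 23.72
ee_pos: [0.5301, 0.208, 0.0164]
eef_rot: [-1.413, 1.571, -2.941]
force: [1.0, 0.1, 0.2]
grip_width: 0.0922
```

>>> servo_tool(motion=[-15,0,0,0,-40,0,0,0,-65,0,0,0,-65,0,0,0])

```text
time_s: 24.22
ee_pos: [0.5312, 0.2084, 0.084]
eef_rot: [1.832, 1.567, 0.304]
force: [0.1, 0.2, -0.1]
grip_width: 0.0939
```

Run:
```python
from h import *
c=cam('wrist'); save(c,'w14.png'); tool([.5,.115,.2],-87.5)
im=c['color'][110:260,220:420]; cv2.imwrite('pics/w14z.png',cv2.resize(im,None,fx=4,fy=4,interpolation=cv2.INTER_NEAREST)[:,:,::-1])
```

```text
t 24.3 tcp [530.5 208.2  82.4] jawang -87.5 tool x [ 0.002  0.001 -1.   ] y [0.999 0.043 0.002] z [ 0.043 -0.999 -0.001] q6 1.84 F [ 0.5 -0.3  0.2] w 0.0942
 shift mm [-117.8  -34.2   91.7]
 roll deg (about tool x) -0.0
```

View pics/w14z.png

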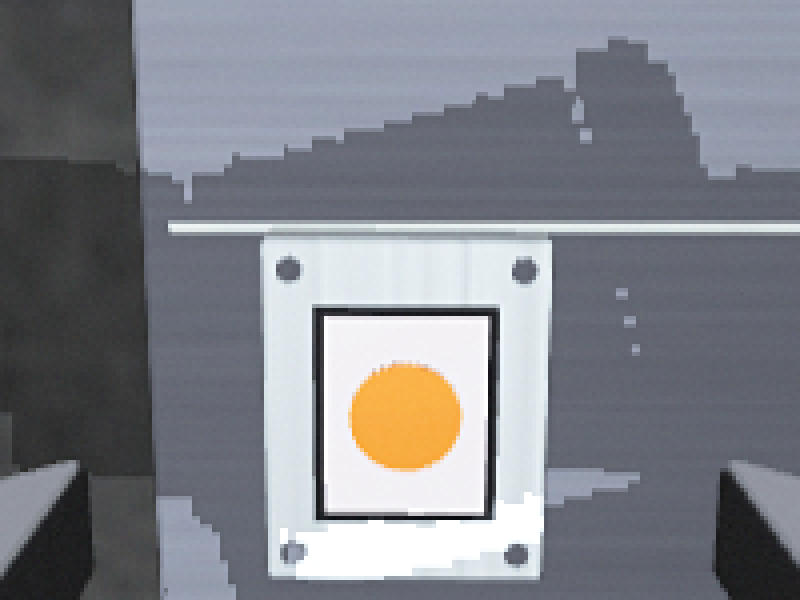

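>>> servo_tool(motion=[-30,-3,10,0,-60,-9,25,0,-90,-18,50,0,-130,-30,70,0,-160,-34,80,0,-160,-34,80,0])

```text
time_s: 25.02
ee_pos: [0.5, 0.1263, 0.2427]
eef_rot: [1.708, 1.568, 0.179]
force: [-0.5, 0.3, -0.8]
grip_width: 0.094
```

Run:
```python
from h import *
c,_,_=measure('wrist','w15.png'); tool(); c=cam('top');save(c,'t15.png')
im=c['color'][140:330,200:440]; cv2.imwrite('pics/t15z.png',cv2.resize(im,None,fx=3,fy=3,interpolation=cv2.INTER_CUBIC)[:,:,::-1])
```

```text
blob px [256. 147.] world c [530.  208.7] size [71.4 55.5] ang 2.3
blob px [403. 147.] world c [538.4  26. ] size [70.1 55.9] ang 2.6
line x=573.58-0.0442*y mm n 321 yaw 2.53 deg
t 25.1 tcp [499.6 126.5 241. ] jawang -87.6 tool x [ 0.  0. -1.] y [0.999 0.043 0.   ] z [ 0.043 -0.999 -0.   ] q6 1.71 F [ 0.  -0.1 -0.1] w 0.0944
```

View pics/w15.png

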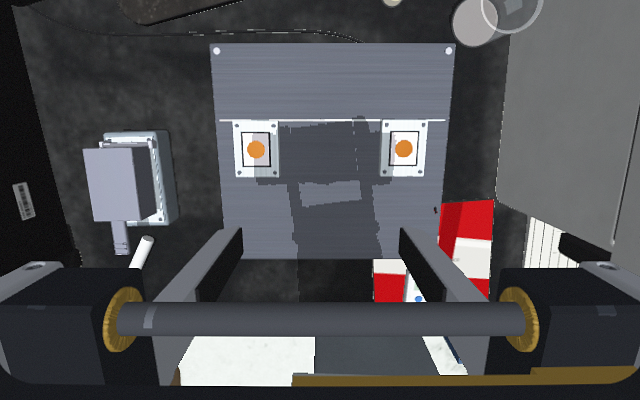

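View pics/t15z.png

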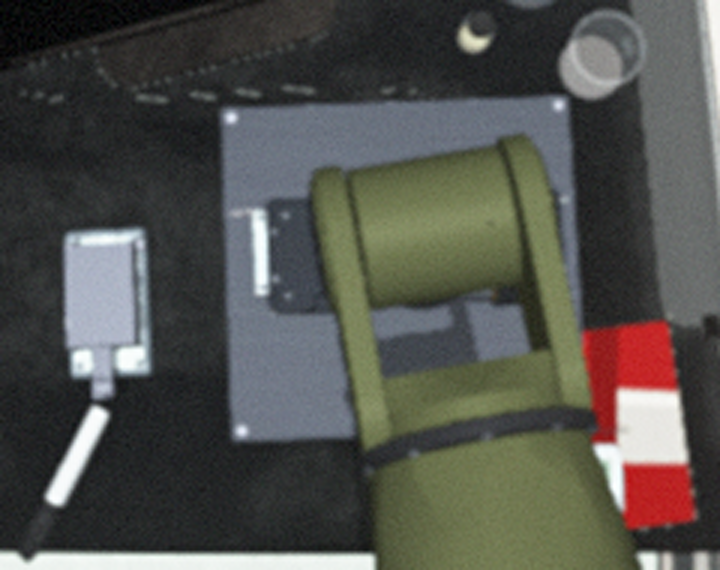

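>>> servo_tool(motion=[5,-9,-20,0,10,-18,-41,0,15,-27,-62,0,20,-36,-83,0,25,-45,-104,0,30,-55,-125,0,35,-64,-145,0,40,-73,-166,0,40,-82,-187,0,40,-91,-207,0,40,-91,-207,0], gripper=0.6)

```text
time_s: 26.5
ee_pos: [0.3987, 0.3303, 0.1997]
eef_rot: [-1.027, 1.568, -2.553]
force: [0.2, -0.6, -0.0]
grip_width: 0.0563
```

Run:
```python
from h import *
c=cam('wrist'); save(c,'w16.png'); tool()
```

```text
t 26.6 tcp [399.2 329.7 199.9] jawang -87.4 tool x [-0.002 -0.002 -1.   ] y [ 0.999  0.045 -0.002] z [ 0.045 -0.999  0.001] q6 2.15 F [ 0.7 -1.3 -0. ] w 0.0562
```

View pics/w16.png

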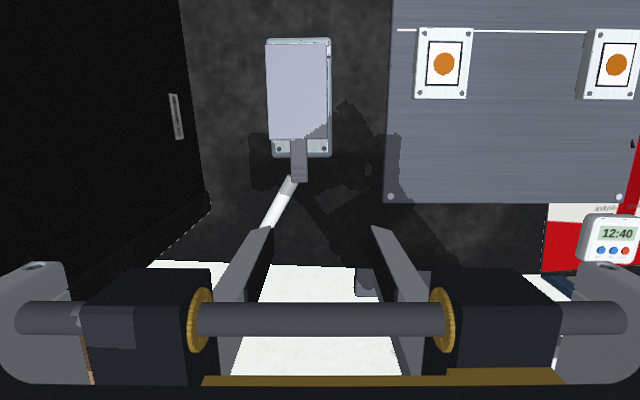

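Run:
```python
from h import *
c=cam('wrist')
im=c['color'][20:200,220:420]; cv2.imwrite('pics/w16z.png',cv2.resize(im,None,fx=4,fy=3.3,interpolation=cv2.INTER_NEAREST)[:,:,::-1])
print(depth(c,[(299,160),(299,175),(299,145),(280,80),(300,60),(300,120)]).round(4))
print('tab',plane(c,[(292,181),(307,181),(291,140),(306,139)],.08).round(4).tolist())
print('guard',plane(c,[(266,45),(325,44),(268,138)],.08).round(4).tolist())
```

```text
[[0.4306 0.3515 0.0839]
 [0.4171 0.3509 0.087 ]
 [0.4442 0.352  0.0825]
 [0.5001 0.3703 0.0814]
 [0.5175 0.3534 0.0798]
 [0.4667 0.3516 0.0836]]
tab [[0.4097, 0.3578, 0.08], [0.4103, 0.3435, 0.08], [0.4482, 0.3596, 0.08], [0.4498, 0.3458, 0.08]]
guard [[0.5283, 0.383, 0.08], [0.5314, 0.3322, 0.08], [0.4491, 0.3809, 0.08]]
```

View pics/w16z.png

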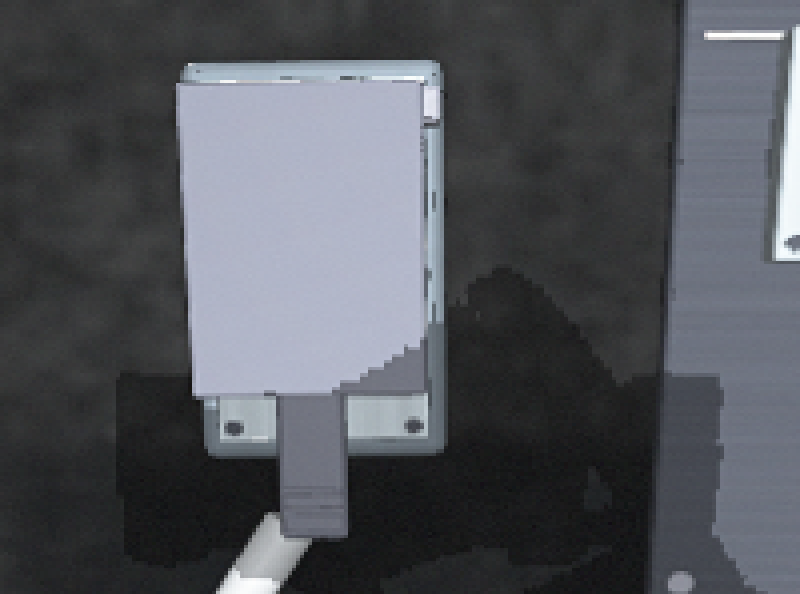

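>>> servo_tool(motion=[10,7,-5,0,30,14,-10,0,50,21,-15,0,75,28,-20,0,95,28,-20,0,115,28,-20,0,130,28,-20,0,138,28,-20,0,138,28,-20,0])

```text
time_s: 27.72
ee_pos: [0.4269, 0.3506, 0.0631]
eef_rot: [-0.961, 1.57, -2.489]
force: [0.2, -0.6, 0.5]
grip_width: 0.0566
```

Run:
```python
from h import *
c=cam('wrist'); save(c,'w17.png'); tool([.426,.351,.060])
```

```text
t 27.8 tcp [427.1 350.8  63.7] jawang -87.5 tool x [ 0.  0. -1.] y [0.999 0.043 0.   ] z [ 0.043 -0.999 -0.   ] q6 2.15 F [-0.   0.7 -0.5] w 0.0564
 shift mm [ 3.7 -1.1 -0.3]
```

View pics/w17.png

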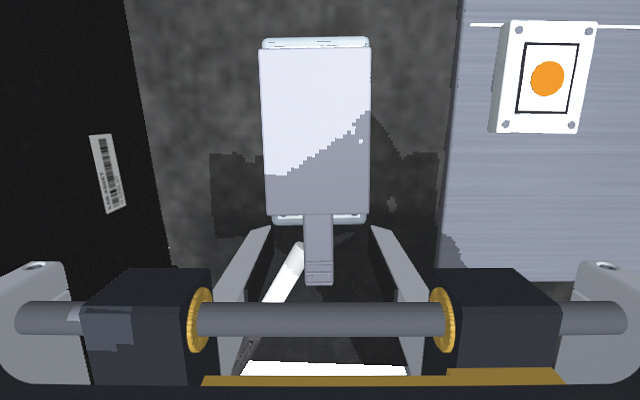

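>>> servo_tool(motion=[3.5,-1,0,0,3.5,-1,0,0,3.5,-1,0,0,3.5,-1,0,0,3.5,-1,0,0,3.5,-1,0,0,3.5,-1,0,0], gripper=0, force=10)

```text
time_s: 28.65
ee_pos: [0.426, 0.3516, 0.0603]
eef_rot: [2.68, 1.569, 1.153]
force: [-0.1, 6.7, -0.3]
grip_width: 0.0157
```

Run:
```python
from h import *
tool()
q=np.radians(np.arange(0,109,6)); 
# rel displacement in box frame (mm): forward, up
f=(-108*np.cos(q)+35*np.sin(q))+108; u=108*np.sin(q)+35*np.cos(q)-35
for a,b,c in zip(q,f,u): print('%.2f dy %.1f dx %.1f'%(a,b,-c))
```

```text
t 28.6 tcp [426.  351.6  60.3] jawang -87.5 tool x [ 0.001  0.002 -1.   ] y [0.999 0.043 0.001] z [ 0.043 -0.999 -0.002] q6 2.15 F [-0.1  6.7 -0.3] w 0.0157
0.00 dy 0.0 dx -0.0
0.10 dy 4.3 dx -11.1
0.21 dy 9.6 dx -21.7
0.31 dy 16.1 dx -31.7
0.42 dy 23.6 dx -40.9
0.52 dy 32.0 dx -49.3
0.63 dy 41.2 dx -56.8
0.73 dy 51.2 dx -63.3
0.84 dy 61.7 dx -68.7
0.94 dy 72.8 dx -72.9
1.05 dy 84.3 dx -76.0
1.15 dy 96.0 dx -77.9
1.26 dy 107.9 dx -78.5
1.36 dy 119.8 dx -77.9
1.47 dy 131.5 dx -76.1
1.57 dy 143.0 dx -73.0
1.68 dy 154.1 dx -68.7
1.78 dy 164.7 dx -63.4
1.88 dy 174.7 dx -56.9
```

>>> servo_tool(motion=[-5.6,2,-0.4,0,-11.1,4.3,-0.8,0,-16.5,6.8,-0.8,0,-21.7,9.6,-0.8,0,-26.8,12.8,-0.8,0,-31.7,16.1,-0.8,0,-36.4,19.8,-0.8,0,-40.9,23.6,-0.8,0,-45.2,27.7,-0.8,0,-49.3,32,-0.8,0,-49.3,32,-0.8,0])

```text
time_s: 30.02
ee_pos: [0.4582, 0.3535, 0.1096]
eef_rot: [2.717, 1.569, 1.189]
force: [2.6, 8.2, -3.2]
grip_width: 0.0162
```

Run:
```python
from h import *
c=cam('wrist'); save(c,'w18.png'); tool()
```

```text
t 30.1 tcp [458.  353.5 109.5] jawang -87.5 tool x [ 0.001  0.001 -1.   ] y [0.999 0.043 0.001] z [ 0.043 -0.999 -0.001] q6 2.12 F [ 3.1  6.8 -3.4] w 0.0157
```

View pics/w18.png

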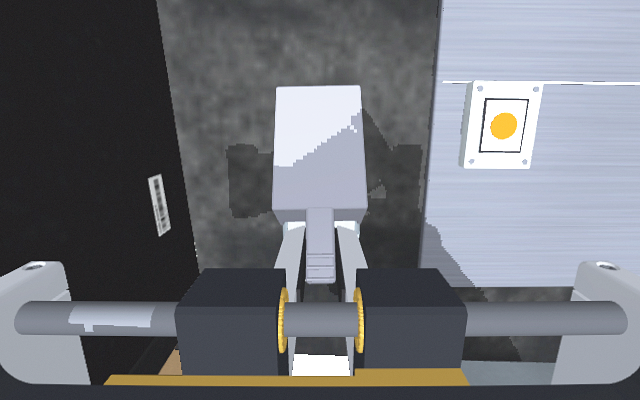

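>>> servo_tool(motion=[-3.9,4.5,-0.5,0,-7.5,9.2,-1,0,-11,14,-1,0,-14,19.2,-1,0,-16.9,24.3,-1,0,-19.4,29.7,-1,0,-21.7,35.2,-1,0,-23.6,40.8,-1,0,-25.3,46.5,-1,0,-26.7,52.3,-1,0,-27.8,58,-1,0,-28.6,64,-1,0,-29,70,-1,0,-29.2,75.9,-1,0,-29,82,-1,0,-28.6,87.8,-1,0,-27.8,93,-1,0,-27.1,97.8,-1,0,-27.1,97.8,-1,0])

```text
time_s: 32.45
ee_pos: [0.5557, 0.3592, 0.137]
eef_rot: [2.834, 1.569, 1.307]
force: [-0.2, 10.0, -0.4]
grip_width: 0.0157
```

Run:
```python
from h import *
c=cam('wrist'); save(c,'w19.png'); tool();c=cam('scene'); save(c,'s19.png');
im=c['color'][120:260,150:350]; cv2.imwrite('pics/s19z.png',cv2.resize(im,None,fx=4,fy=4,interpolation=cv2.INTER_CUBIC)[:,:,::-1])
```

```text
t 32.5 tcp [555.6 359.2 137. ] jawang -87.5 tool x [ 0.001  0.002 -1.   ] y [0.999 0.043 0.001] z [ 0.043 -0.999 -0.002] q6 2.04 F [ 0.1  9.  -1.4] w 0.0162
```

View pics/w19.png

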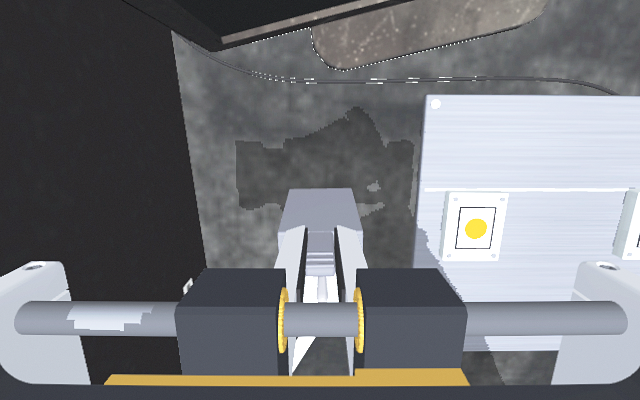

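View pics/s19z.png

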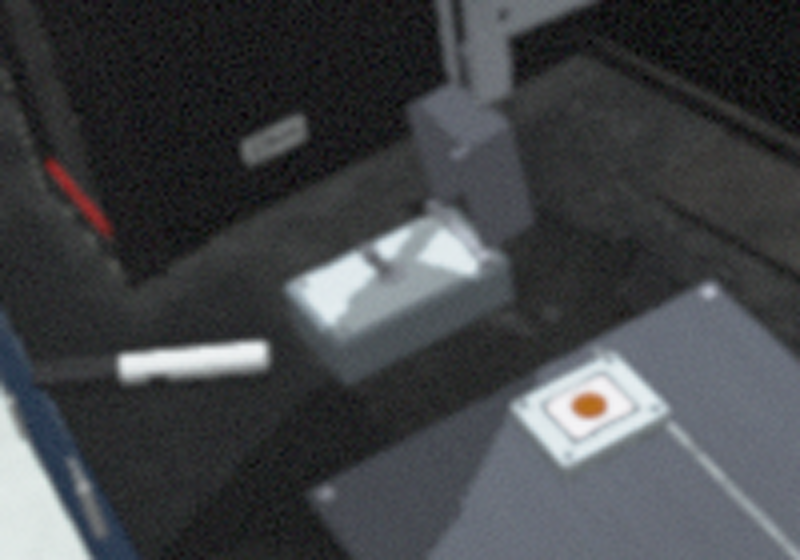

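Run:
```python
from h import *
c=cam('wrist'); print(-c['R'].T@c['t'])
for px in [(220,45),(215,30),(300,25),(400,5),(230,5),(320,5),(150,8)]: print(px,depth(c,[px]).round(3))
```

```text
[0.62777192 0.36246525 0.31558628]
(220, 45) [[0.673 0.435 0.075]]
(215, 30) [[0.678 0.432 0.096]]
(300, 25) [[0.689 0.38  0.071]]
(400, 5) [[0.724 0.299 0.01 ]]
(230, 5) [[0.683 0.414 0.126]]
(320, 5) [[0.697 0.366 0.087]]
(150, 8) [[0.671 0.44  0.161]]
```

>>> servo_tool(motion=[1,6,-1,0,2.7,12,-1.5,0,5,18,-2,0,5,18,-2,0,5,18,-2,0])

```text
time_s: 33.22
ee_pos: [0.574, 0.3606, 0.1318]
eef_rot: [1.584, 1.569, 0.056]
force: [3.8, -0.9, 4.7]
grip_width: 0.016
```

>>> servo_tool(motion=[0,0,0,0,0,0,0,0,0,0,0,0], gripper=0.5)

```text
time_s: 33.6
ee_pos: [0.5731, 0.3608, 0.131]
eef_rot: [-1.198, 1.57, -2.725]
force: [0.8, -0.3, 0.1]
grip_width: 0.0422
```

>>> servo_tool(motion=[-15,0,0,0,-30,0,0,0,-60,0,0,0,-80,-10,0,0,-90,-40,0,0,-90,-70,0,0,-90,-100,0,0,-90,-130,0,0,-90,-160,0,0,-90,-170,0,0,-90,-170,0,0])

```text
time_s: 34.98
ee_pos: [0.4035, 0.3537, 0.222]
eef_rot: [2.153, 1.57, 0.626]
force: [0.7, 0.4, 0.0]
grip_width: 0.047
```

Run:
```python
from h import *
c=cam('wrist'); save(c,'w20.png'); tool()
```

```text
t 35.0 tcp [404.  353.6 221.7] jawang -87.5 tool x [ 0.001  0.    -1.   ] y [0.999 0.043 0.001] z [ 0.043 -0.999 -0.   ] q6 2.18 F [ 0.7  0.4 -0.6] w 0.0471
```

View pics/w20.png

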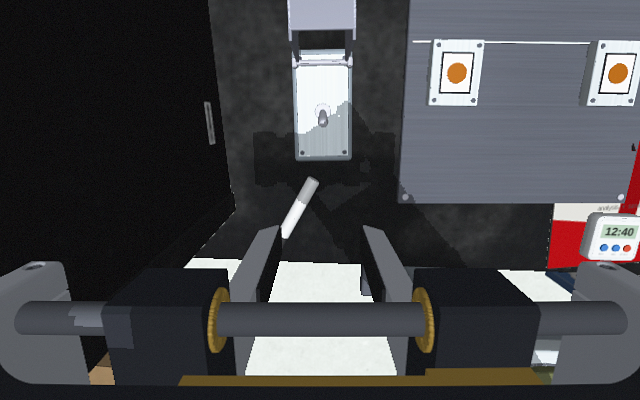

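Run:
```python
from h import *
c=cam('wrist'); print(plane(c,[(322,120)],.062),plane(c,[(323,106)],.037),depth(c,[(322,119),(305,140)])); 
print('hinge',plane(c,[(296,63),(352,63)],.045))
tool([.440,.352,.12])
im=c['color'][0:180,250:400]; cv2.imwrite('pics/w20z.png',cv2.resize(im,None,fx=3.3,fy=3.3,interpolation=cv2.INTER_NEAREST)[:,:,::-1])
```

```text
[[0.47211755 0.35574417 0.062     ]] [[0.48679578 0.355208   0.037     ]] [[0.47313578 0.35579614 0.06373621]
 [0.44906633 0.37379402 0.03622908]]
hinge [[0.52846593 0.38527439 0.045     ]
 [0.53099714 0.32706523 0.045     ]]
t 35.1 tcp [404.2 353.5 221.5] jawang -87.5 tool x [ 0.  0. -1.] y [0.999 0.043 0.   ] z [ 0.043 -0.999 -0.   ] q6 2.18 F [-0.1  0.7 -0.1] w 0.0474
 shift mm [101.5  35.7   3.1]
```

View pics/w20z.png

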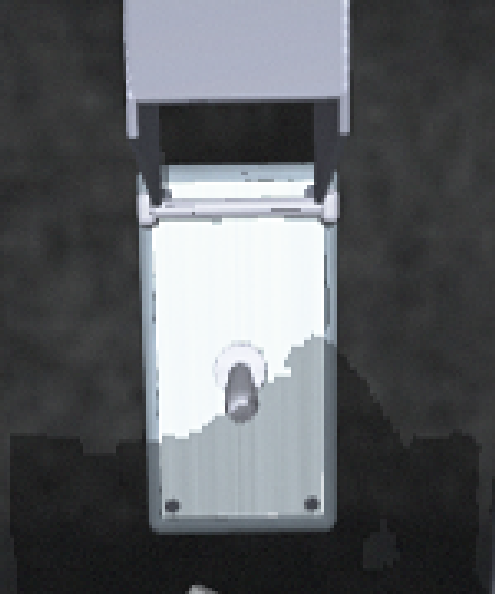

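>>> servo_tool(motion=[20,10,0,0,45,25,1,0,75,39,1,0,100,39,1,0,125,39,1,0,145,39,1,0,160,39,1,0,166,39,1,0,166,39,1,0,166,39,1,0], gripper=0)

```text
time_s: 36.33
ee_pos: [0.4429, 0.3545, 0.0561]
eef_rot: [2.151, 1.57, 0.623]
force: [-0.2, 0.2, 0.8]
grip_width: 0.0003
```

Run:
```python
from h import *
c=cam('wrist'); save(c,'w21.png'); tool([.481,.356,.055])
```

```text
t 36.4 tcp [442.9 354.5  56.1] jawang -87.5 tool x [ 0.001  0.001 -1.   ] y [0.999 0.043 0.001] z [ 0.043 -0.999 -0.001] q6 2.14 F [-0.1 -0.2  0.1] w 0.0007
 shift mm [ 1.1 38.2  0.1]
```

View pics/w21.png

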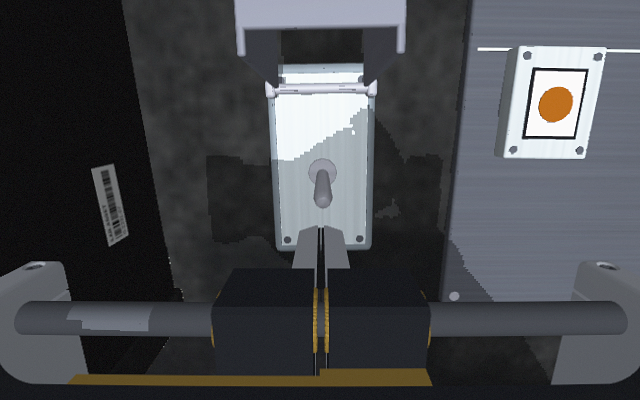

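>>> servo_tool(motion=[0,5,0,0,0,10,0,0,0,15,0,0,0,20,0,0,0,25,0,0,0,29,0,0,0,33,0,0,0,36,0,0,0,38,0,0,0,38,0,0])

```text
time_s: 37.62
ee_pos: [0.4777, 0.3559, 0.0547]
eef_rot: [-1.373, 1.564, -2.9]
force: [-20.9, -1.0, 8.0]
grip_width: 0.0003
```

Run:
```python
from h import *
c=cam('wrist'); save(c,'w22.png'); tool()
im=c['color'][120:280,240:410]; cv2.imwrite('pics/w22z.png',cv2.resize(im,None,fx=3.5,fy=3.5,interpolation=cv2.INTER_NEAREST)[:,:,::-1])
```

```text
t 37.7 tcp [477.8 355.9  54.7] jawang -87.5 tool x [-0.006 -0.002 -1.   ] y [ 0.999  0.043 -0.006] z [ 0.043 -0.999  0.001] q6 2.10 F [-19.9   0.2   7.7] w 0.0005
```

View pics/w22z.png

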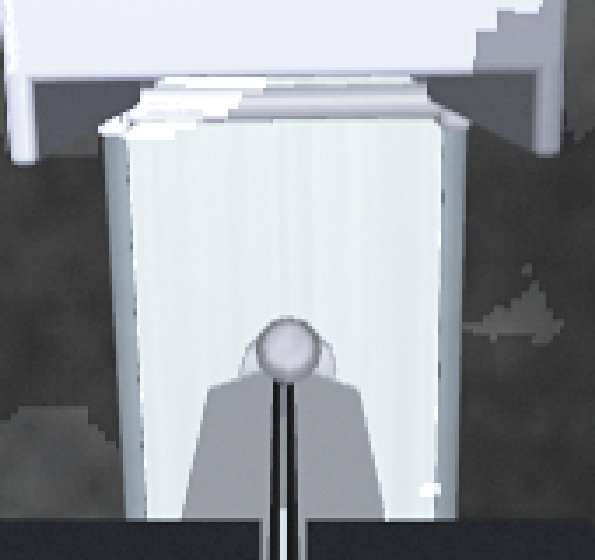

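>>> servo_tool(motion=[0,-8,0,0,0,-20,0,0,0,-36,0,0,-20,-36,0,0,-60,-40,0,0,-110,-60,0,0,-160,-73,0,0,-160,-73,0,0])

```text
time_s: 38.67
ee_pos: [0.4079, 0.3536, 0.2193]
eef_rot: [2.157, 1.563, 0.63]
force: [0.1, -0.4, 0.4]
grip_width: 0.0002
```

Run:
```python
from h import *
c=cam('wrist'); save(c,'w23.png'); tool()
im=c['color'][0:180,250:400]; cv2.imwrite('pics/w23z.png',cv2.resize(im,None,fx=3.3,fy=3.3,interpolation=cv2.INTER_NEAREST)[:,:,::-1])
```

```text
t 38.7 tcp [407.6 353.  216.7] jawang -87.5 tool x [ 0.003  0.002 -1.   ] y [0.999 0.043 0.003] z [ 0.043 -0.999 -0.002] q6 2.17 F [ 0.4 -0.9 -0.4] w 0.0007
```

View pics/w23z.png

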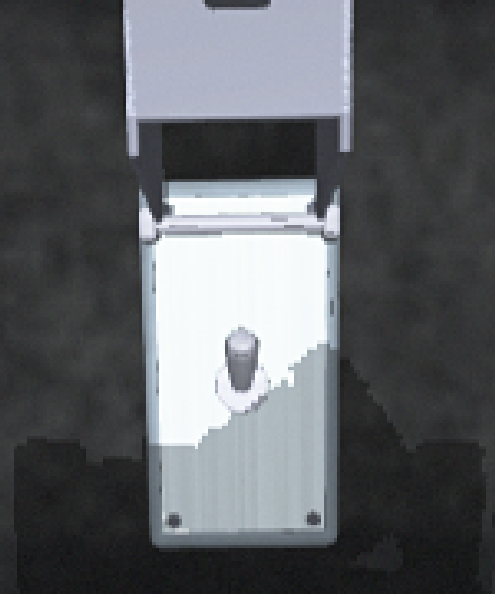

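View pics/w23.png

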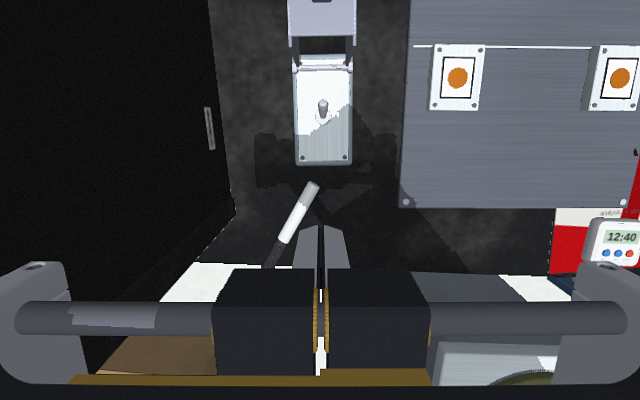

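Run:
```python
from h import *
c=cam('wrist'); print(plane(c,[(323.3,102.)],.065),plane(c,[(323.3,117.6)],.037))
P=depth(c,[(323,103),(323,101),(323,105),(323,100),(323,99)]); print(P.round(4))
tool([.565,.36,.22])
```

```text
[[0.49361134 0.35490719 0.065     ]] [[0.47847615 0.35403806 0.037     ]]
[[0.4927 0.3552 0.0648]
 [0.4946 0.3552 0.0636]
 [0.4907 0.3551 0.0648]
 [0.4957 0.3553 0.0619]
 [0.4966 0.3553 0.0618]]
t 38.8 tcp [407.4 352.6 215.1] jawang -87.5 tool x [ 0.  0. -1.] y [0.999 0.043 0.   ] z [ 0.043 -0.999 -0.   ] q6 2.17 F [-0.8 -0.6 -0.5] w 0.0005
 shift mm [ -4.9 157.8  -0.6]
```

>>> servo_tool(motion=[-10,15,-1,0,-10,35,-1,0,-10,60,-1,0,-10,85,-1,0,-10,110,-1,0,-10,135,-1,0,-10,155,-1,0,-10,166,-1,0,-10,166,-1,0,-10,166,-1,0], gripper=0.5)

```text
time_s: 40.02
ee_pos: [0.5729, 0.3609, 0.225]
eef_rot: [-1.247, 1.57, -2.775]
force: [-1.0, 0.4, 0.5]
grip_width: 0.0467
```

Run:
```python
from h import *
c=cam('wrist'); save(c,'w24.png'); tool([.5735,.3608,.131],-87.5)
```

```text
t 40.1 tcp [572.9 361.  225.4] jawang -87.5 tool x [-0. -0. -1.] y [ 0.999  0.043 -0.   ] z [ 0.043 -0.999  0.   ] q6 2.04 F [-0.3  0.2  0.5] w 0.0470
 shift mm [94.4  0.6  0.2]
 roll deg (about tool x) -0.0
```

View pics/w24.png

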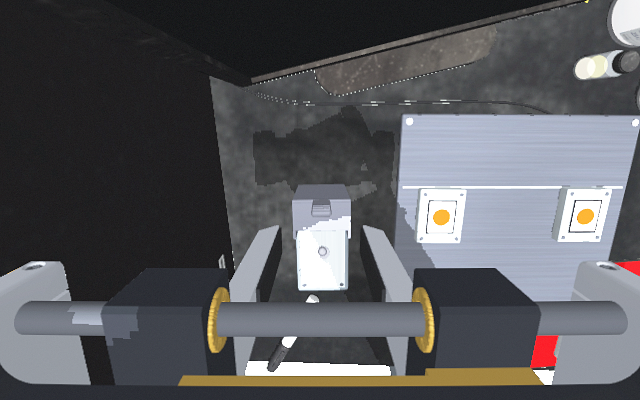

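Tab (321,211) lies between the fingers, and the carriers are still on the line. I'll go down and re-grip.

>>> servo_tool(motion=[20,0,0,0,45,0,0,0,65,0,0,0,82,0,0,0,93,0,0,0,93,0,0,0])

```text
time_s: 40.83
ee_pos: [0.5731, 0.3608, 0.1318]
eef_rot: [-1.1, 1.57, -2.628]
force: [0.2, 0.0, -0.2]
grip_width: 0.047
```

>>> servo_tool(motion=[0,0,0,0,0,0,0,0,0,0,0,0,0,0,0,0,0,0,0,0], gripper=0, force=10)

```text
time_s: 41.45
ee_pos: [0.5736, 0.3607, 0.1326]
eef_rot: [1.136, 1.57, -0.391]
force: [0.7, -2.6, 1.3]
grip_width: 0.0163
```

Run:
```python
from h import *
tool()
q=1.62-np.radians(np.arange(0,100,5)); q=np.r_[q[q>0],0]
f=lambda q:(-108*np.cos(q)+35*np.sin(q)); u=lambda q:108*np.sin(q)+35*np.cos(q)
for a in q: print('%.2f dx %.1f dy %.1f'%(a,-(u(a)-u(1.62)),f(a)-f(1.62)))
```

```text
t 41.5 tcp [573.6 360.7 132.6] jawang -87.5 tool x [ 0. -0. -1.] y [0.999 0.043 0.   ] z [ 0.043 -0.999  0.   ] q6 2.04 F [ 0.7 -2.6  1.3] w 0.0163
1.62 dx -0.0 dy 0.0
1.53 dx -3.1 dy -9.4
1.45 dx -5.4 dy -19.0
1.36 dx -6.8 dy -28.8
1.27 dx -7.4 dy -38.7
1.18 dx -7.1 dy -48.6
1.10 dx -5.9 dy -58.5
1.01 dx -3.9 dy -68.2
0.92 dx -1.1 dy -77.7
0.83 dx 2.6 dy -86.9
0.75 dx 7.1 dy -95.7
0.66 dx 12.3 dy -104.1
0.57 dx 18.2 dy -112.1
0.49 dx 24.8 dy -119.5
0.40 dx 32.0 dy -126.2
0.31 dx 39.8 dy -132.4
0.22 dx 48.1 dy -137.8
0.14 dx 56.8 dy -142.5
0.05 dx 65.9 dy -146.4
0.00 dx 71.1 dy -148.3
```

>>> servo_tool(motion=[-1.6,-4.5,0,0,-3.1,-9.4,0,0,-5.4,-19,0,0,-6.8,-28.8,0,0,-7.4,-38.7,0,0,-7.1,-48.6,0,0,-5.9,-58.5,0,0,-3.9,-68.2,0,0,-1.1,-77.7,0,0,2.6,-86.9,0,0,7.1,-95.7,0,0,12.3,-104.1,0,0,18.2,-112.1,0,0,18.2,-112.1,0,0])

```text
time_s: 43.2
ee_pos: [0.4598, 0.3544, 0.1136]
eef_rot: [-0.653, 1.566, -2.18]
force: [-0.8, -13.7, 1.8]
grip_width: 0.0155
```

Run:
```python
from h import *
tool(); c=cam('wrist'); save(c,'w25.png')
```

```text
t 43.2 tcp [459.8 354.4 113.6] jawang -87.5 tool x [-0.002 -0.004 -1.   ] y [ 0.999  0.043 -0.003] z [ 0.043 -0.999  0.003] q6 2.12 F [ -0.8 -13.7   1.8] w 0.0155
```

View pics/w25.png

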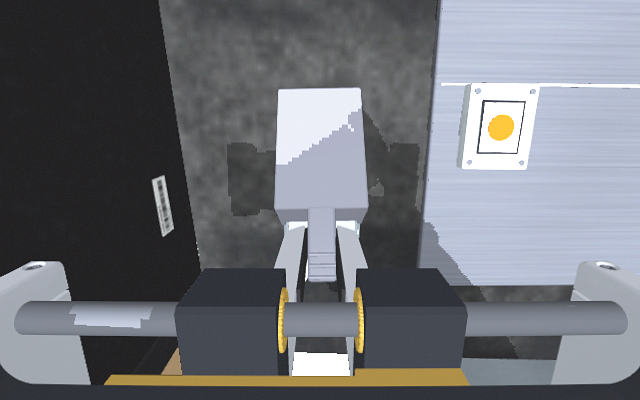

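>>> servo_tool(motion=[6.6,-7.4,1,0,13.8,-14.1,2,0,21.6,-20.3,2,0,29.9,-25.7,2,0,38.6,-30.4,2,0,47.7,-34.3,2,0,52.9,-36.2,2,0,54,-36.4,2,0,54,-36.4,2,0])

```text
time_s: 44.38
ee_pos: [0.4239, 0.352, 0.0595]
eef_rot: [-0.984, 1.568, -2.512]
force: [-2.1, -6.7, 0.2]
grip_width: 0.0157
```

Run:
```python
from h import *
tool()
```

```text
t 44.4 tcp [423.9 352.   59.5] jawang -87.5 tool x [-0.002 -0.002 -1.   ] y [ 0.999  0.043 -0.002] z [ 0.043 -0.999  0.001] q6 2.15 F [-2.1 -6.7  0.2] w 0.0157
```

>>> servo_tool(motion=[1,1,0,0,2,1,0,0,3,1,0,0,3,1,0,0])

```text
time_s: 44.88
ee_pos: [0.4252, 0.3521, 0.0575]
eef_rot: [-0.858, 1.569, -2.385]
force: [-4.0, -8.6, 9.1]
grip_width: 0.0158
```

Run:
```python
from h import *
tool()
```

```text
t 44.9 tcp [425.2 352.1  57.5] jawang -87.5 tool x [-0.001 -0.001 -1.   ] y [ 0.999  0.043 -0.001] z [ 0.043 -0.999  0.001] q6 2.15 F [-4.  -8.6  9.1] w 0.0158
```

Upward force has risen to 9 N, so the guard is on its stop. Releasing and backing off.

>>> servo_tool(motion=[0,0,0,0,0,0,0,0,0,0,0,0,0,0,0,0], gripper=0.6)

```text
time_s: 45.38
ee_pos: [0.426, 0.3526, 0.0571]
eef_rot: [-2.349, 1.571, 2.407]
force: [0.7, -0.1, 0.1]
grip_width: 0.0522
```

>>> servo_tool(motion=[-20,0,0,0,-50,0,0,0,-90,0,0,0,-140,-10,10,0,-140,-20,20,0,-140,-28,20,0,-140,-28,20,0])

```text
time_s: 46.25
ee_pos: [0.3985, 0.3315, 0.1967]
eef_rot: [-1.117, 1.57, -2.645]
force: [0.5, 0.5, -0.1]
grip_width: 0.0563
```

Run:
```python
from h import *
c=cam('wrist'); save(c,'w26.png'); tool()
print(depth(c,[(299,160),(299,175),(299,145),(280,80),(300,60),(300,120)]).round(4))
```

```text
t 46.3 tcp [398.8 331.5 196.7] jawang -87.5 tool x [-0.001 -0.    -1.   ] y [ 0.999  0.043 -0.001] z [ 0.043 -0.999  0.   ] q6 2.15 F [ 0.7  0.1 -0. ] w 0.0566
[[0.4297 0.3536 0.0779]
 [0.4159 0.3531 0.0801]
 [0.4438 0.3538 0.0797]
 [0.4995 0.372  0.0801]
 [0.5168 0.3551 0.0786]
 [0.4662 0.3536 0.079 ]]
```

View pics/w26.png

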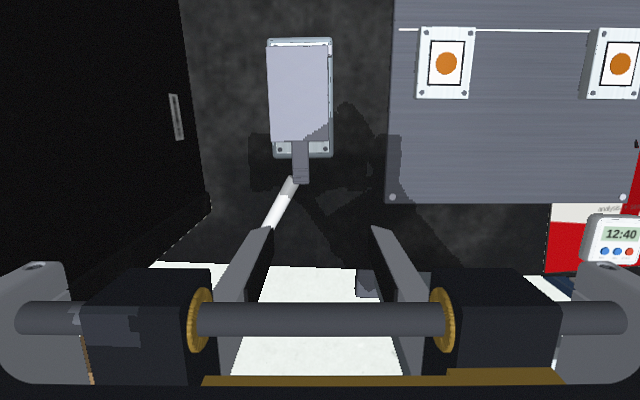

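Guard is down and level (top at 0.080 over its length). Final check of the carriers from above.

>>> servo_tool(motion=[-10,10,20,0,-20,25,50,0,-30,40,80,0,-40,55,110,0,-40,70,140,0,-40,85,175,0,-40,92,208,0,-40,92,208,0,-40,92,208,0])

```text
time_s: 47.42
ee_pos: [0.4999, 0.128, 0.2368]
eef_rot: [-1.79, 1.57, 2.965]
force: [-0.2, 0.9, -0.9]
grip_width: 0.0565
```

Run:
```python
from h import *
c,_,_=measure('wrist','w27.png'); tool()
im=c['color'][90:190,210:470]; cv2.imwrite('pics/w27z.png',cv2.resize(im,None,fx=3,fy=3,interpolation=cv2.INTER_CUBIC)[:,:,::-1])
save(cam('scene'),'s27.png')
```

```text
blob px [334. 136.] world c [517.5 111.2] size [265.  287.6] ang 0.0
blob px [328. 193.] world c [477.5 115.9] size [28.9 76. ] ang 4.4
t 47.5 tcp [499.8 128.3 236.9] jawang -87.5 tool x [-0.  0. -1.] y [ 0.999  0.044 -0.   ] z [ 0.044 -0.999 -0.   ] q6 1.71 F [-0.2  0.4  0.9] w 0.0566
```

View pics/w27z.png

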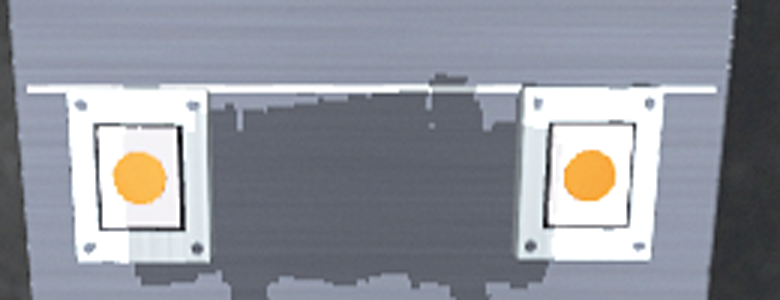

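View pics/s27.png

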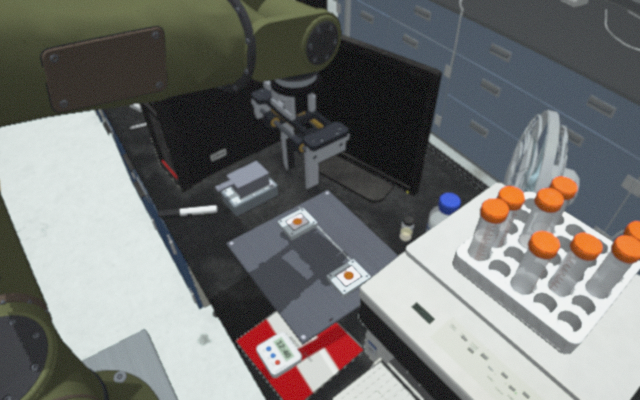

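Run:
```python
from h import *
c=cam('wrist');im=c['color'];h=cv2.cvtColor(im,cv2.COLOR_RGB2HSV)
m=((h[:,:,0]>8)&(h[:,:,0]<25)&(h[:,:,1]>130)&(h[:,:,2]>150)).astype(np.uint8);m[200:]=0
n,l,s,ce=cv2.connectedComponentsWithStats(m)
g=cv2.cvtColor(im,cv2.COLOR_RGB2GRAY).astype(float); lp=[]
for u in list(range(222,232,2))+list(range(284,380,4)):
    col=g[108:130,u]; lp.append((u,108+np.argmax(col-np.median(col))))
L=plane(c,lp,.01)[:,:2]*1000
for k in range(4):
    b,a=np.polyfit(L[:,1],L[:,0],1); e=abs(L[:,0]-a-b*L[:,1]); L=L[e<=max(1,2*np.median(e))]
print('line',a,b,len(L))
for i in range(1,n):
    if s[i,4]>80:
        w=plane(c,[ce[i]],.0242)[0]*1000; print(ce[i],w.round(1),'disc behind line', round((a+b*w[1]-w[0])*np.cos(np.arctan(b)),2))
def yaw(u0,u1):
    ep=[]
    for u in range(u0,u1,2):
        col=g[60:200,u]
    return
m2=((h[:,:,2]>225)).astype(np.uint8)
for r in [(225,285),(375,440)]:
    mm=np.zeros_like(m2); mm[122:180,r[0]:r[1]]=m2[122:180,r[0]:r[1]]
    # dark window frame as rectangle
    f=((h[:,:,2]<70)).astype(np.uint8); ff=np.zeros_like(f); ff[125:172,r[0]:r[1]]=f[125:172,r[0]:r[1]]
    pts=np.argwhere(ff)[:,::-1].astype(float)
    if len(pts)>20:
        w=plane(c,pts,.024)[:,:2]*1000; print('window frame',cv2.minAreaRect(w.astype(np.float32)))
```

```text
line 573.7570620215197 -0.043834901839959924 29
[256.25541126 148.83549784] [529.3 208.9  24.2] disc behind line 35.27
[406.3539823  148.15044248] [538.3  26.   24.2] disc behind line 34.28
window frame ((529.4085083007812, 208.51553344726562), (42.54912185668945, 34.501800537109375), 2.7204630374908447)
window frame ((538.1776733398438, 26.615755081176758), (40.914344787597656, 34.560325622558594), 3.1933138370513916)
```

```bash
python3 -c "
from station import ctrl
print(ctrl.hand_in())"
```

```text
the job is handed in; nothing more can be done
None
```

The job is handed in at about 48 s, and my last checks showed every required condition met; no verdict was given.

What I did:
- **Timer:** I moved it off the bed and laid it flat on the mouse mat.
- **Carriers:** Only two were present. I gripped each lightly at bed height, squared it and slid it onto the line without lifting.
- **Switch box:** I lifted the guard by its tab to about 1.6 rad and pushed the toggle to the hinge side until the force rose to about 20 N. I then swung the guard back down until it pressed on its stop with about 9 N.

What the last checks showed:

| Item | Last reading |
|---|---|
| Leading edge, left carrier | about 0.3 mm short of the line |
| Leading edge, right carrier | about 0.7 mm past the line |
| Squareness | both carriers within about 1° of the line |
| Guard | top level at 80 mm above the worktop, so closed |
| Toggle | tip moved about 25 mm, consistent with fully on; seen before the guard was closed |
| Timer | flat on the mat in the last view |
| Bottle, vial, marker | looked undisturbed by eye; not measured |
| Beaker | out of the last view; I made no contact with it |

- **Failed check:** My brightness-based carrier outline did not work in the last picture because it was overexposed. The carrier readings come from the amber discs and window frames instead.
- **Disagreement:** The wrist camera put the line's yaw at 2.5° and the overhead camera at about 1.4°. I used the wrist camera, whose readings agreed with each other; either way the carriers are inside the 4° limit.
- **Random upsets:** I saw no sign of a carrier being knocked or of the grip slackening.

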